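# Depth gauge: probe the sloping guide tube and present the tip under the microscope

### The arm

A 6-joint arm with a two-finger parallel gripper is mounted at the origin on the work surface. World frame = base frame: x ahead of the robot, y to its left, z up, the work surface at z = 0. Lengths are in m, angles in degrees, forces in N, time in s.
With the tool pointing down it reaches from about 0.3 to 0.75 m from the base axis. Payload 8.5 kg.
Tool frame: the origin (TCP) lies at the very end of the fingers, on their centre line; the grasp point (between the pads) lies 19 mm behind it; z points along the fingers, y is the line along which they close (so a half turn about z gives the same grasp; the last joint's range is limited). The gripper opens to 85 mm and grips with 20 to 120 N. Pads are 22 mm wide; open, the fingers measure 114 mm over their backs; the gripper's body (76 mm by 85 mm) begins 54 mm behind the grasp point. The pads swing forward as they close: fully open they stand 13 mm farther back than shut.
Start: joints at [56.648, 21.807, 74.336, -0, 83.858, -12.336], TCP at [0.197, 0.513, 0.231] pointing down, gripper open.
Joint ranges: [-178.18, 178.18], [-50.72, 133.34], [12.68, 142.11], [-81.47, 261.47], [9.98, 163.14], [-165.26, 165.26]. Speed limits (degrees/s): [136.94, 136.94, 180, 180, 180, 180].

### API

Orientations are given as a 3x3 rotation matrix whose columns are the frame's x, y, z axes.
In Python, from rig import observe, cams, ticket gives the robot as it stands.
- The arm moves only by the tool move_arm, never from a script. Its arguments are lists of equal length, an entry for each row: "jaw": the finger opening in cm, from 0 to 8.54; "dp": the shift along the tool's x, y, z in cm, a list of three; "turn": the turn, a rotation vector about the tool's x, y, z in rad, a list of three. In form: {"jaw": [jaw, ...], "dp": [[tx, ty, tz], ...], "turn": [[wx, wy, wz], ...]}. A call has 1 to 12 rows; each row shifts and turns the commanded pose from where the row before left it, along the tool's axes as they then stand; what a row does not reach is not made up. A row lasts 1/12 s, in which the tool goes at most 41.7 mm and 7.16 degrees, less where a joint would pass 70% of its speed; a pose out of reach is approached as far as the arm can. A call is refused whole if a number of a shift passes 4.17 or a number of a turn 0.125, either way. A call with a gripper value outside its range is refused whole. The fingers move at their own pace and stop on an object; "force" is the grip in N (left out, the last holds). Time passes only in rows, so rows that do not move let the fingers close. It gives the time, the measured TCP pose, the force, the opening and the grip force at its end, in the units of the state.
- observe(): the state, without advancing time (a new reading comes with each control period).
- cams.get_image(name): name is "scene" or "top" or "wrist"; returns (picture, depth): 384x512x3 uint8, red, green, blue; 384x512 float32, m along the optical axis (not along the pixel's ray), 0 where there is no reading.
- cams.calibration(name): a dict with "vertical_fov" (degrees; the focal length in pixels is half the picture's height over the tangent of half this angle, whatever the lens; pixels are square), "cx", "cy" (the principal point, pixels), "view" (4x4, takes a point from world to camera coordinates); the wrist camera has in their place "tool_from_camera" (4x4, takes a point from camera to tool coordinates, whose origin is the TCP and whose axes are the flange's). Camera axes: x right, y up, looking along -z (the intrinsics and any distortion apply to the point x, -y, -z); pixel columns grow to the right and rows downward; lengths in m; the calibration is good to about 2 mm. The wrist camera is an equidistant fisheye: a pixel r from the principal point sees the ray r / f radians off the axis. A picture is of the moment at which its call begins: read the wrist's pose just before it. calibration takes no time and is no camera call.
- ticket.close_job(): hands the job in; it is judged then, once.
Trained networks look in the newest picture that a camera, given by its name, has taken for a name from the list of things; names that differ only in an ending like _2 or _b are one class to them, and where a whole thing is asked for, a point or a joint stands for the part that bears it (a point fixed in the world has none). Each returns a list of dicts, best first, with "p" (0 to 1); they miss things now and then, are a little off and sometimes report something else, mostly with a low value. They report only what shows in the picture. A call takes as long as a camera call. They do not tell look-alikes from the thing itself.
- cams.spot_in(camera, query): "box" ([centre column, centre row, width, height] as shares, 0 to 1, of the picture: columns of its width, rows of its height, round what is visible of it).
- cams.outline_of(camera, query): "mask" (384x512 bool, what is visible of it) and "box" ([centre column, centre row, width, height] as shares, 0 to 1, of the picture: columns of its width, rows of its height, round what is visible of it).
- cams.mark_of(camera, query): "location" ([column, row] as shares, 0 to 1, of the picture: columns of its width, rows of its height: a listed point, or the origin of a listed thing).
The state is a dict: "time_s": time; "q": joint angles; "qvel": joint speeds; "joint_efforts": joint torques, N m; "position": TCP position; "tool_rot": TCP orientation; "ft_force": force on the tool from outside, world axes, zero at the start; "wrist_torque": the same for the moment, N m; "grip_width": finger opening in m; "gripper_force": force on a finger pad.
Only numpy, scipy, OpenCV 4.12 (cv2) and the standard library are available. Lean on these libraries where they do the work, as an engineer would, in place of code of your own. Each camera call takes 0.05 s, during which the arm holds its last target. There are 200 camera calls.

### The job

Take the depth gauge (the metal rod with a round collar and a square handle) from its cradle, push it tip first down the sloping guide tube until its collar stops on the tube's mouth, without forcing it, and draw it all the way out again. Then hold it level in the air for reading, with the tip of the rod centred below the microscope's lens, midway between the lens and the black plate, and finish there still holding it: do not put it down or rest it on anything. Do not knock or shift the other things on the bench.

Things in the scene. Friction and masses are not known exactly. Their poses are not given: they have to be found in the camera images.
- gauge: Metal depth gauge, 205 mm, about 110 g, level in the cradle. Origin: centre of the square handle (18 x 18 mm, x = -35 to 35 mm; grip it from above across its y sides, upright or leaning along the rod). +x runs to the tip at x = 140. Square stub 12 mm wide back to x = -65. Rod 8 mm thick; round collar 32 mm across, 8 thick, front face at x = 65, 75 mm behind the tip. Centre of mass near x = 16.
- gauge_tip (a point): End of the gauge's rod (rounded, dark scale rings beside it), 140 mm from the handle's centre along the gauge's +x.
- cradle: Black fixed cradle that carries the gauge in two slotted posts. Plate 200 x 60 x 8 mm; origin on the bench under the handle's centre, +x as the gauge's. The gauge's axis lies 55 mm above the bench. Posts 10 mm thick, 36 mm wide, at x = -55 and 100 mm, reach up to 67 mm; slots open upwards: lift the gauge straight up by 25 mm or more.
- guide_tube: Steel tube on a fixed aluminium foot (150 x 100 mm), a cheek plate on each side. Origin: centre of its mouth, 105 mm above the bench; +x points down the bore, 35 degrees below level; y is level. Bore 12 mm across, 87 mm deep, closed below; within 8 mm of the mouth it widens to about 20 mm; rim 30 mm across. Collar on the rim = tip 75 mm down the bore.
- scope: Fixed bench microscope. Origin on the bench straight under the lens, z up. Black perforated plate 12 mm thick, x = -60 to 190 mm, y = -70 to 70; steel column 350 mm tall at x = 145. Lens barrel 44 mm across points down, its lower face 165 mm above the bench; above 192 mm the head is 60 mm across, up to about 385 mm with its cable.
- focus (a point): Reading point: straight below the lens, midway between it and the plate, 88.5 mm above the bench. The gauge's tip goes here; the rod may come from any free side.
- amber_bottle: Bystander, loose, to be left alone: small brown glass bottle with white cap, 48 mm wide, 110 mm tall, standing. Origin at its underside.
- salve_jar: Bystander, loose, to be left alone: white screw jar, 56 mm wide, 60 mm tall, standing. Origin at its underside.
- beaker: Bystander, loose, to be left alone: empty glass beaker, 60 mm wide, 75 mm tall. Origin at its underside.
- dish: Bystander, loose, to be left alone: flat glass dish, 84 mm wide, 15 mm tall. Origin at its underside.
- slide_box: Bystander, loose, to be left alone: grey slide box, 85 x 55 x 24 mm. Origin at its underside.
- screwdriver: Bystander, loose, to be left alone: screwdriver lying on the bench. Origin at its underside.
- lens_mount: Bystander, loose, to be left alone: short dark steel cylinder, 40 mm wide, 22 mm tall. Origin at its underside.
There are look-alikes about, which are no part of the job. There is more than one size of the cradle; the job needs the larger. Of the things that look like the gauge, the larger one is meant.

How it is judged:
By the outcome, as a careful person would: the job done as asked, in the order asked, and still so for the second after the job is handed in, while the arm keeps its last pose, push and grip.
It also fails if it takes over 48 s, if anything falls off the work surface, if the arm or the gripper's body presses on something with over 40 N, if the wrist force passes 120 N, or if a joint passes its speed limit or range.

## Working session

There is one attempt and no reset: what is moved stays moved. The work goes in short steps, Python scripts to look and compute and a tool call to move; the robot and the scene stay as the last step left them, time stands still between calls to the robot, and variables do not carry over. Pictures are saved under pics/ and viewed, at most 10 in all, crops included, and the job is handed in when it is done.

Besides the shell and the picture viewer there is one more tool, called after "Emit:" as name(argument=value, ...), one argument or row to a line, values as JSON. move_arm: Moves the arm, as the interface text tells. Its arguments: {"type":"object","properties":{"jaw":{"type":"array","items":{"type":"number"}},"dp":{"type":"array","items":{"type":"array","items":{"type":"number"}}},"turn":{"type":"array","items":{"type":"array","items":{"type":"number"}}},"force":{"type":"number"}},"required":["jaw","dp","turn"]}

```bash
ls; mkdir -p pics; cat > h.py <<'E'
import numpy as np,cv2
from rig import observe,cams,ticket
def ray(c,name,u,v):
    f=192/np.tan(np.radians(c['vertical_fov']/2)); return np.array([(u-c['cx'])/f,-(v-c['cy'])/f,-1.0])
def pts(name,depth):
    c=cams.calibration(name); v,u=np.mgrid[:384,:512]
    f=192/np.tan(np.radians(c['vertical_fov']/2))
    P=np.stack([(u-c['cx'])/f*depth,-(v-c['cy'])/f*depth,-depth],-1)
    T=np.linalg.inv(c['view']); return P@T[:3,:3].T+T[:3,3]
E
python3 - <<'E'
from h import *
for n in('scene','top'):
    im,d=cams.get_image(n); np.savez('pics/%s0.npz'%n,im=im,d=d); cv2.imwrite('pics/%s0.png'%n,cv2.resize(im[:,:,::-1],(800,600),interpolation=cv2.INTER_CUBIC))
    print(n,{k:np.round(v,3) for k,v in cams.calibration(n).items()})
    P=pts(n,d)
    for q in('gauge','cradle','guide_tube','scope'):
        for r in cams.outline_of(n,q)[:4]:
            m=r['mask']&(d>0)
            if m.sum()<5: continue
            print(q,round(r['p'],2),np.round(np.array(r['box'])*[512,384,512,384],0),np.round(np.median(P[m],0),3))
E
```

```text
pics
scene {'vertical_fov': np.float64(44.007), 'cx': np.float64(261.742), 'cy': np.float64(188.42), 'view': array([[ 0.714,  0.701,  0.005, -0.363],
       [-0.524,  0.528,  0.668,  0.258],
       [ 0.465, -0.48 ,  0.744, -1.518],
       [ 0.   ,  0.   ,  0.   ,  1.   ]])}
gauge 0.8 [145. 253.  25.  40.] [ 0.448 -0.342  0.014]
gauge 0.7 [277. 196.  48.  53.] [ 0.562 -0.014  0.06 ]
cradle 0.73 [274. 198.  59.  73.] [ 0.581 -0.023  0.009]
cradle 0.72 [218. 165.  38.  41.] [ 0.355 -0.03   0.006]
guide_tube 0.84 [212. 272.  25.  39.] [ 0.643 -0.29   0.085]
scope 0.68 [374. 108. 109. 150.] [0.638 0.316 0.176]
top {'vertical_fov': np.float64(44.458), 'cx': np.float64(255.829), 'cy': np.float64(182.909), 'view': array([[ 0.011, -1.   , -0.017, -0.05 ],
       [ 0.997,  0.01 ,  0.079, -0.554],
       [-0.079, -0.017,  0.997, -1.547],
       [ 0.   ,  0.   ,  0.   ,  1.   ]])}
gauge 0.54 [345. 214.  14.  38.] [ 0.441 -0.338  0.013]
gauge 0.51 [244. 180.  16.  61.] [ 0.56  -0.009  0.06 ]
cradle 0.98 [248. 183.  33.  58.] [ 0.574 -0.016  0.007]
cradle 0.81 [252. 244.  21.  42.] [ 0.354 -0.026  0.004]
guide_tube 0.69 [332. 158.  12.  26.] [ 0.637 -0.286  0.09 ]
scope 0.86 [140. 155. 106.  71.] [0.619 0.319 0.016]
```

View pics/scene0.png

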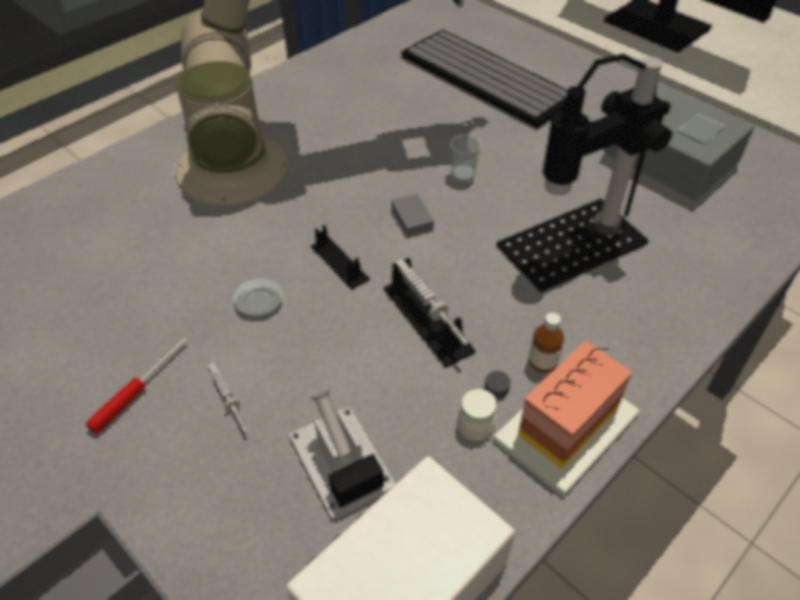

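View pics/top0.png

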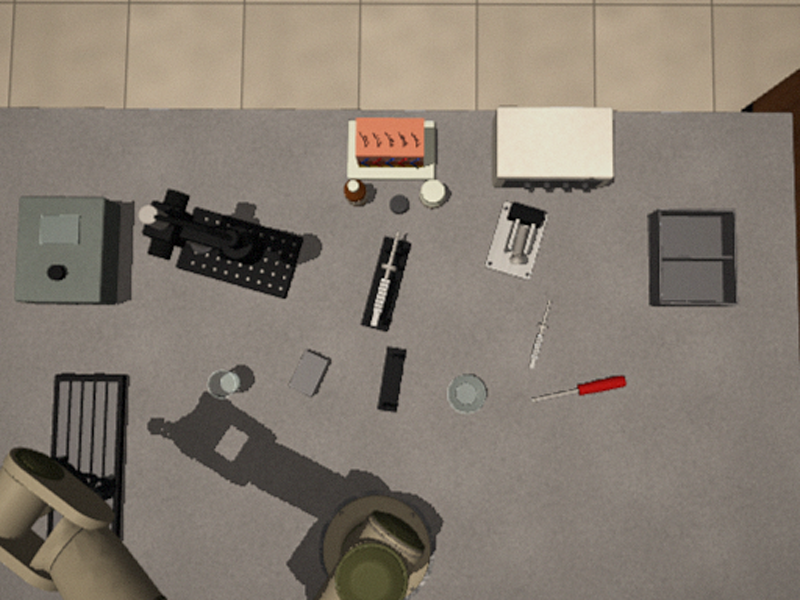

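The larger gauge is the one in the cradle: top (385,280), scene (430,295). Look-alikes are the small gauge lying on the bench at top (540,335) and the empty small cradle at top (392,378). The tube's mouth faces the robot at top (518,258), with the scope at left and its lens near top (240,245). Next I'll measure these.

```bash
python3 - <<'E'
from h import *
for n in('top','scene'):
    im,d=cams.get_image(n);P=pts(n,d)
    c=cams.calibration(n);f=192/np.tan(np.radians(c['vertical_fov']/2));T=np.linalg.inv(c['view'])
    def hit(loc,z):
        u,v=loc[0]*512,loc[1]*384
        r=T[:3,:3]@np.array([(u-c['cx'])/f,-(v-c['cy'])/f,-1]);o=T[:3,3]
        return np.round(o+r*(z-o[2])/r[2],4)
    for q,z in(('gauge',.055),('gauge_tip',.055),('cradle',0),('guide_tube',.105),('scope',0),('focus',.0885),('amber_bottle',0),('salve_jar',0),('beaker',0),('dish',0),('slide_box',0),('lens_mount',0)):
        for r in cams.mark_of(n,q)[:2]: print(n,q,round(r['p'],2),hit(r['location'],z))
    # gauge above cradle plate
    box=(P[...,0]>.42)&(P[...,0]<.72)&(P[...,1]>-.08)&(P[...,1]<.06)&(d>0)
    m=box&(P[...,2]>.04)&(P[...,2]<.1)&(im.mean(-1)>90)
    Q=P[m];mu=Q.mean(0);w,v=np.linalg.eigh(np.cov(Q.T));a=v[:,2]*np.sign(v[0,2])
    t=(Q-mu)@a;print(n,'gauge pts',m.sum(),mu.round(4),a.round(3),'ends',(mu+a*t.min()).round(4),(mu+a*t.max()).round(4),'zmax',np.percentile(Q[:,2],[50,90,98]).round(4))
    m=box&(P[...,2]>.003)&(P[...,2]<.014)&(im.mean(-1)<60)
    r=cv2.minAreaRect(P[m][:,:2].astype(np.float32)*1000);print('plate',r,np.median(P[m][:,2]))
    # bench height
    m=(P[...,0]>.2)&(P[...,0]<.6)&(P[...,1]>-.6)&(P[...,1]<-.1)&(d>0);print('bench z',np.median(P[m][:,2]))
    # foot and tube
    m=(P[...,0]>.52)&(P[...,0]<.8)&(P[...,1]>-.4)&(P[...,1]<-.18)&(P[...,2]>.075)&(P[...,2]<.13)&(d>0)
    Q=P[m];print('tube',m.sum(),Q.min(0).round(3),Q.max(0).round(3));
    m=(P[...,0]>.5)&(P[...,0]<.78)&(P[...,1]>-.4)&(P[...,1]<-.18)&(P[...,2]>.004)&(P[...,2]<.02)&(d>0)&(im.mean(-1)>120)
    r=cv2.minAreaRect(P[m][:,:2].astype(np.float32)*1000);print('foot',r,np.median(P[m][:,2]))
    m=(P[...,1]>.05)&(P[...,1]<.5)&(P[...,0]>.45)&(P[...,0]<.8)&(P[...,2]>.006)&(P[...,2]<.018)&(d>0)&(im.mean(-1)<60)
    r=cv2.minAreaRect(P[m][:,:2].astype(np.float32)*1000);print('scope plate',r,np.median(P[m][:,2]))
o=observe();print(o['position'],o['tool_rot'])
print({k:np.round(v,4) for k,v in cams.calibration('wrist').items()})
E
```

```text
top gauge 0.77 [ 0.5363 -0.0041  0.055 ]
top gauge 0.45 [ 0.4255 -0.3275  0.055 ]
top gauge_tip 0.48 [ 0.6669 -0.0455  0.055 ]
top gauge_tip 0.48 [ 0.5325 -0.3672  0.055 ]
top cradle 0.79 [ 0.3203 -0.0258  0.    ]
top cradle 0.65 [ 0.5242 -0.0023  0.    ]
top guide_tube 0.73 [ 0.6124 -0.2797  0.105 ]
top scope 0.89 [0.6038 0.2421 0.    ]
top focus 0.57 [0.6108 0.2479 0.0885]
top amber_bottle 0.45 [0.7542 0.0643 0.    ]
top amber_bottle 0.3 [0.3445 0.3252 0.    ]
top salve_jar 0.82 [ 0.7589 -0.1154  0.    ]
top dish 0.68 [ 0.3235 -0.1791  0.    ]
top dish 0.19 [0.6242 0.2638 0.    ]
top slide_box 0.55 [0.3687 0.1513 0.    ]
top slide_box 0.35 [ 0.7585 -0.1147  0.    ]
top lens_mount 0.46 [0.6222 0.2613 0.    ]
top lens_mount 0.45 [ 0.7347 -0.0367  0.    ]
top gauge pts 242 [ 0.5547 -0.0098  0.0608] [ 0.97  -0.243 -0.014] ends [0.4708 0.0112 0.0621] [ 0.6674 -0.038   0.0592] zmax [0.0612 0.0669 0.0715]
plate ((571.8773193359375, -13.302093505859375), (85.41751861572266, 300.2513732910156), 84.66764068603516) 0.00719848653860633
bench z -0.001248705217768653
tube 724 [ 0.598 -0.4    0.0
[... 1447 characters left out ...]
96957397461) 0.011431456353754421
scope plate ((629.7203369140625, 304.74847412109375), (251.4292755126953, 138.20103454589844), 75.01393127441406) 0.012015835802740626
[0.19722295 0.51340369 0.23130011] [[-9.33471536e-01  3.58651487e-01 -5.52142510e-05]
 [ 3.58651489e-01  9.33471536e-01 -2.21121416e-05]
 [ 4.36103793e-05 -4.04437281e-05 -9.99999998e-01]]
{'vertical_fov': np.float64(65.7065), 'cx': np.float64(254.7204), 'cy': np.float64(194.818), 'tool_from_camera': array([[-3.000e-04,  9.485e-01,  3.166e-01,  8.190e-02],
       [ 1.000e+00,  5.000e-04, -4.000e-04,  2.000e-04],
       [-5.000e-04,  3.166e-01, -9.485e-01, -1.420e-01],
       [ 0.000e+00,  0.000e+00,  0.000e+00,  1.000e+00]])}
```

```bash
cat >> h.py <<'E'
from scipy.spatial.transform import Rotation as Ro
def frame(az,pitch=0,lean=20):
    """tool rotation when gauge points to azimuth az (deg), pitch deg below level, grasp lean"""
    az=np.radians(az);a=np.array([np.cos(az),np.sin(az),0]);k=np.array([0,0,1.])
    L=np.radians(lean-pitch);z=np.sin(L)*a-np.cos(L)*k;x=np.cos(L)*a+np.sin(L)*k
    return np.stack([x,np.cross(z,x),z],1)
def plan(p,R,waypts,jaw):
    """waypts: list of (p,R,n, optional total body rotvec)"""
    out=[]
    for w in waypts:
        p1,R1,n=w[:3]
        for i in range(n):
            m=n-i
            rv=(Ro.from_matrix(R.T@R1)).as_rotvec() if len(w)<4 else np.array(w[3])*m/n
            t=np.round(rv/m,3);d=np.round(R.T@(np.array(p1)-p)/m*100,2)
            out.append((d,t));p=p+R@d/100;R=R@Ro.from_rotvec(t).as_matrix()
    for i in range(0,len(out),12):
        b=out[i:i+12]
        print('{"jaw":%s,"dp":%s,"turn":%s}'%([jaw]*len(b),[[float(x) for x in d] for d,t in b],[[float(x) for x in t] for d,t in b]))
    return p,R
E
python3 - <<'E'
from h import *
o=observe();print(o['time_s'],o['grip_width'])
az=-14.0;hc=np.array([.533,-.0046,.055])
Rd=frame(az,0,0);R=frame(az)
tcp=hc+.019*R[:,2]
print(tcp)
p,Rr=plan(o['position'],o['tool_rot'],[(tcp+[0,0,.13],Rd,25,[0,0,np.radians(173)]),(tcp+[0,0,.10],R,4)],8.54)
print(p,Rr,R)
E
```

```text
1.8 0.08563688612086257
[ 0.53930535 -0.0061721   0.03714584]
{"jaw":[8.54, 8.54, 8.54, 8.54, 8.54, 8.54, 8.54, 8.54, 8.54, 8.54, 8.54, 8.54],"dp":[[-2.02, -1.45, 0.26], [-2.18, -1.19, 0.26], [-2.31, -0.92, 0.26], [-2.41, -0.64, 0.26], [-2.46, -0.34, 0.26], [-2.49, -0.04, 0.26], [-2.48, 0.26, 0.26], [-2.43, 0.56, 0.26], [-2.34, 0.84, 0.25], [-2.22, 1.12, 0.26], [-2.07, 1.38, 0.25], [-1.89, 1.62, 0.26]],"turn":[[0.0, 0.0, 0.121], [0.0, 0.0, 0.121], [0.0, 0.0, 0.121], [0.0, 0.0, 0.121], [0.0, 0.0, 0.121], [0.0, 0.0, 0.121], [0.0, 0.0, 0.121], [0.0, 0.0, 0.121], [0.0, 0.0, 0.121], [0.0, 0.0, 0.121], [0.0, 0.0, 0.121], [0.0, 0.0, 0.121]]}
{"jaw":[8.54, 8.54, 8.54, 8.54, 8.54, 8.54, 8.54, 8.54, 8.54, 8.54, 8.54, 8.54],"dp":[[-1.68, 1.84, 0.25], [-1.44, 2.03, 0.26], [-1.19, 2.18, 0.25], [-0.92, 2.31, 0.26], [-0.63, 2.41, 0.25], [-0.34, 2.47, 0.26], [-0.04, 2.49, 0.25], [0.27, 2.47, 0.26], [0.56, 2.42, 0.25], [0.85, 2.34, 0.26], [1.13, 2.22, 0.25], [1.38, 2.07, 0.26]],"turn":[[0.0, 0.0, 0.121], [0.0, 0.0, 0.121], [0.0, 0.0, 0.121], [0.0, 0.0, 0.121], [0.0, 0.0, 0.121], [0.0, 0.0, 0.121], [0.0, 0.0, 0.121], [0.0, 0.0, 0.121], [0.0, 0.0, 0.121], [0.0, 0.0, 0.121], [0.0, 0.0, 0.121], [0.0, 0.0, 0.121]]}
{"jaw":[8.54, 8.54, 8.54, 8.54, 8.54],"dp":[[1.62, 1.88, 0.25], [0.0, 0.0, 0.75], [-0.06, 0.0, 0.75], [-0.13, -0.0, 0.74], [-0.2, 0.0, 0.72]],"turn":[[0.0, 0.0, 0.121], [0.0, 0.087, -0.001], [0.0, 0.087, -0.002], [0.001, 0.088, -0.001], [0.0, 0.087, -0.002]]}
[ 0.53925915 -0.00615748  0.1371833 ] [[ 9.11876974e-01 -2.41731700e-01  3.31732075e-01]
 [-2.27103204e-01 -9.70343111e-01 -8.28153504e-02]
 [ 3.41913029e-01  1.79994184e-04 -9.39731583e-01]] [[ 9.11779734e-01 -2.41921896e-01  3.31860683e-01]
 [-2.27332220e-01 -9.70295726e-01 -8.27421614e-02]
 [ 3.42020143e-01  1.38777878e-17 -9.39692621e-01]]
```

Emit:
move_arm(
  jaw=[8.54,8.54,8.54,8.54,8.54,8.54,8.54,8.54,8.54,8.54,8.54,8.54],
  dp=[
    [-2.02,-1.45,0.26],
    [-2.18,-1.19,0.26],
    [-2.31,-0.92,0.26],
    [-2.41,-0.64,0.26],
    [-2.46,-0.34,0.26],
    [-2.49,-0.04,0.26],
    [-2.48,0.26,0.26],
    [-2.43,0.56,0.26],
    [-2.34,0.84,0.25],
    [-2.22,1.12,0.26],
    [-2.07,1.38,0.25],
    [-1.89,1.62,0.26],
  ],
  turn=[
    [0.0,0.0,0.121],
    [0.0,0.0,0.121],
    [0.0,0.0,0.121],
    [0.0,0.0,0.121],
    [0.0,0.0,0.121],
    [0.0,0.0,0.121],
    [0.0,0.0,0.121],
    [0.0,0.0,0.121],
    [0.0,0.0,0.121],
    [0.0,0.0,0.121],
    [0.0,0.0,0.121],
    [0.0,0.0,0.121],
  ],
)

```text
time_s: 2.8
position: [0.362, 0.2629, 0.2004]
tool_rot: [[0.251, 0.968, 0.0], [0.968, -0.251, 0.0], [0.0, 0.0, -1.0]]
ft_force: [0.5, -0.6, -0.8]
grip_width: 0.0852
gripper_force: 0.0
```

Emit:
move_arm(
  jaw=[8.54,8.54,8.54,8.54,8.54,8.54,8.54,8.54,8.54,8.54,8.54,8.54],
  dp=[
    [-1.68,1.84,0.25],
    [-1.44,2.03,0.26],
    [-1.19,2.18,0.25],
    [-0.92,2.31,0.26],
    [-0.63,2.41,0.25],
    [-0.34,2.47,0.26],
    [-0.04,2.49,0.25],
    [0.27,2.47,0.26],
    [0.56,2.42,0.25],
    [0.85,2.34,0.26],
    [1.13,2.22,0.25],
    [1.38,2.07,0.26],
  ],
  turn=[
    [0.0,0.0,0.121],
    [0.0,0.0,0.121],
    [0.0,0.0,0.121],
    [0.0,0.0,0.121],
    [0.0,0.0,0.121],
    [0.0,0.0,0.121],
    [0.0,0.0,0.121],
    [0.0,0.0,0.121],
    [0.0,0.0,0.121],
    [0.0,0.0,0.121],
    [0.0,0.0,0.121],
    [0.0,0.0,0.121],
  ],
)

```text
time_s: 3.8
position: [0.5263, 0.0134, 0.1697]
tool_rot: [[0.991, -0.135, 0.0], [-0.135, -0.991, -0.0], [0.0, -0.0, -1.0]]
ft_force: [0.6, 0.1, 1.2]
grip_width: 0.0853
gripper_force: 0.0
```

Emit:
move_arm(
  jaw=[8.54,8.54,8.54,8.54,8.54,8.54],
  dp=[
    [1.62,1.88,0.25],
    [0.0,0.0,0.75],
    [-0.06,0.0,0.75],
    [-0.13,0.0,0.74],
    [-0.2,0.0,0.72],
    [0,0,0],
  ],
  turn=[
    [0.0,0.0,0.121],
    [0.0,0.087,-0.001],
    [0.0,0.087,-0.002],
    [0.001,0.088,-0.001],
    [0.0,0.087,-0.002],
    [0,0,0],
  ],
)

```text
time_s: 4.3
position: [0.5364, -0.0052, 0.1353]
tool_rot: [[0.913, -0.241, 0.33], [-0.227, -0.97, -0.082], [0.34, 0.0, -0.941]]
ft_force: [-0.6, 0.1, -0.4]
grip_width: 0.0851
gripper_force: 0.0
```

```bash
cat >> h.py <<'E'
def wpts(d,o):
    c=cams.calibration('wrist');f=192/np.tan(np.radians(c['vertical_fov']/2))
    v,u=np.mgrid[:384,:512];x,y=u-c['cx'],v-c['cy'];r=np.hypot(x,y)+1e-9;s=np.tan(r/f)/r*d
    P=np.stack([x*s,-y*s,-d],-1);T=c['tool_from_camera'];P=P@T[:3,:3].T+T[:3,3]
    return P@np.array(o['tool_rot']).T+o['position']
def wpix(X,o):
    c=cams.calibration('wrist');f=192/np.tan(np.radians(c['vertical_fov']/2))
    p=np.array(o['tool_rot']).T@(np.array(X)-o['position']);T=np.linalg.inv(c['tool_from_camera']);p=T[:3,:3]@p+T[:3,3]
    a=np.array([p[0],-p[1]]);n=np.linalg.norm(a);th=np.arctan2(n,-p[2]);return a/n*th*f+[c['cx'],c['cy']]
E
python3 - <<'E'
from h import *
o=observe();im,d=cams.get_image('wrist');np.savez('pics/w1.npz',im=im,d=d)
P=wpts(d,o)
cv2.imwrite('pics/w1.png',cv2.resize(im[:,:,::-1],(800,600)))
print(o['position'])
m=(P[...,2]>.046)&(P[...,2]<.08)&(d>0)&(abs(P[...,1])<.08)&(P[...,0]<.75)&(P[...,0]>.42)
a=np.array([np.cos(np.radians(-14)),np.sin(np.radians(-14)),0]);b=np.array([-a[1],a[0],0]);h=np.array([.533,-.0046,.055])
s=(P-h)@a;t=(P-h)@b
for lo in range(-70,150,10):
    k=m&(s>lo/1e3)&(s<lo/1e3+.01)&(abs(t)<.03)
    if k.sum()>5: print(lo,k.sum(),'t',np.percentile(t[k]*1e3,[2,50,98]).round(1),'z',np.percentile(P[k][:,2]*1e3,[50,98]).round(1))
for X in(h,h+.14*a,h+.065*a,h-.065*a):print(wpix(X,o).round(0))
for q in('gauge','gauge_tip'):
    for r in cams.mark_of('wrist',q)[:2]:print(q,r['p'],np.array(r['location'])*[512,384])
E
```

```text
[ 0.53635063 -0.00524466  0.13528572]
-70 93 t [-6.8  0.3 12.9] z [60.6 64. ]
-60 592 t [-16.    0.3  16.6] z [61.1 65.5]
-50 186 t [-11.5   0.3  13.4] z [60.4 64.7]
-40 199 t [-8.4  0.3  8.4] z [62.9 64.7]
-30 275 t [-8.4  0.3  9.1] z [63.5 64.9]
-20 279 t [-8.4  0.4  9.1] z [63.4 64.9]
-10 294 t [-8.3  0.4  9.1] z [63.5 64.9]
0 290 t [-8.3  0.4  9. ] z [63.4 65. ]
10 289 t [-8.3  0.4  9. ] z [63.5 64.8]
20 300 t [-8.3  0.4  9. ] z [63.3 65. ]
30 198 t [-8.3  0.4  9. ] z [63.  64.5]
40 129 t [-3.7  0.4  3.6] z [57.6 59.2]
50 328 t [-14.3   0.4  14.8] z [62.8 70.8]
60 255 t [-14.    0.4  14.8] z [67.7 70.9]
70 124 t [-3.7 -0.4  3.7] z [57.5 58.9]
80 114 t [-3.8  0.4  3.7] z [57.5 59.3]
90 471 t [-17.5  -0.4  16.5] z [58.1 67.2]
100 285 t [-17.5   0.4  16.9] z [58.1 67.6]
110 112 t [-3.8 -0.   3.8] z [57.5 59. ]
120 110 t [-3.9 -0.   3.8] z [57.6 59. ]
130 77 t [-3.9 -0.5  3.8] z [57.4 58.6]
[255. 240.]
[255.  76.]
[255. 161.]
[255. 315.]
gauge 0.71 [252.0064 240.9984]
gauge_tip 0.64 [258.6112  77.6832]
```

View pics/w1.png

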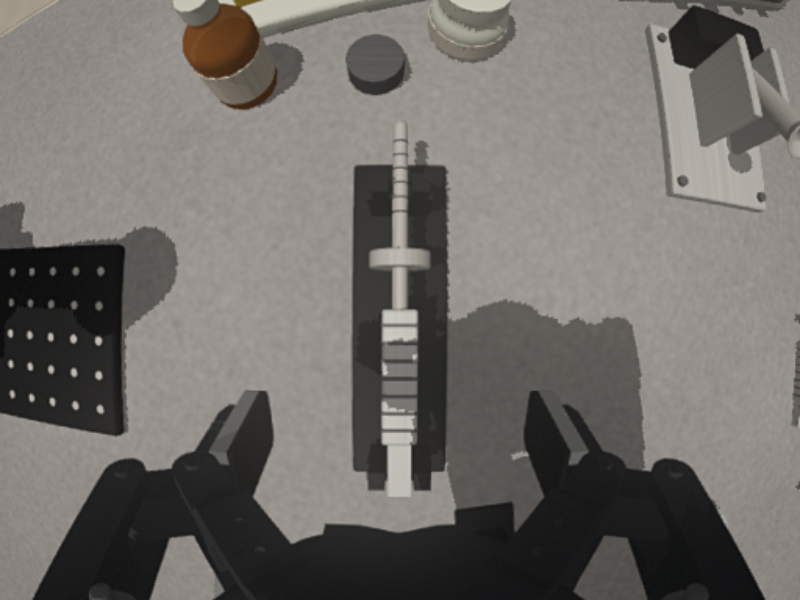

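The wrist view shows the full-size gauge in the cradle, with handle centre near (400,375), collar (400,258) and tip (400,125). The sizes match (handle 18 mm, collar about 30, length 205). I'll descend.

```bash
python3 - <<'E'
from h import *
o=observe();R=frame(-14.0);tcp=np.array([.533,-.0044,.055])+.019*R[:,2]
print(o['position'],o['time_s'],o['q'])
plan(o['position'],o['tool_rot'],[(tcp,R,8)],8.54)
E
```

```text
[ 0.54006619 -0.00637058  0.13801994] 4.45 [-13.0860234   19.47150623  98.69765325  -0.47545746  41.89042768
  91.20261136]
{"jaw":[8.54, 8.54, 8.54, 8.54, 8.54, 8.54, 8.54, 8.54],"dp":[[-0.44, -0.0, 1.18], [-0.44, -0.0, 1.18], [-0.44, -0.0, 1.18], [-0.44, -0.0, 1.18], [-0.44, -0.01, 1.18], [-0.44, -0.0, 1.18], [-0.44, -0.01, 1.19], [-0.44, -0.0, 1.18]],"turn":[[0.0, 0.0, 0.0], [0.0, 0.0, 0.0], [0.0, 0.0, 0.0], [0.0, 0.0, 0.0], [0.0, 0.0, 0.0], [0.0, 0.0, 0.0], [0.0, 0.0, 0.0], [0.0, 0.001, 0.0]]}
```

Emit:
move_arm(
  jaw=[8.54,8.54,8.54,8.54,8.54,8.54,8.54,8.54,8.54,8.54],
  dp=[
    [-0.44,0.0,1.18],
    [-0.44,0.0,1.18],
    [-0.44,0.0,1.18],
    [-0.44,0.0,1.18],
    [-0.44,-0.01,1.18],
    [-0.44,0.0,1.18],
    [-0.44,-0.01,1.19],
    [-0.44,0.0,1.18],
    [0,0,0],
    [0,0,0],
  ],
  turn=[
    [0,0,0],
    [0,0,0],
    [0,0,0],
    [0,0,0],
    [0,0,0],
    [0,0,0],
    [0,0,0],
    [0,0,0],
    [0,0,0],
    [0,0,0],
  ],
)

```text
time_s: 5.28
position: [0.5395, -0.0061, 0.0365]
tool_rot: [[0.912, -0.242, 0.331], [-0.227, -0.97, -0.083], [0.341, 0.0, -0.94]]
ft_force: [0.5, 0.7, 0.8]
grip_width: 0.0857
gripper_force: 0.0
```

Emit:
move_arm(
  jaw=[1.0,1.0,1.0,1.0,1.0,1.0,1.0,1.0,1.0,1.0,1.0,1.0],
  dp=[
    [0,0,0],
    [0,0,0],
    [0,0,0],
    [0,0,0],
    [0,0,0],
    [0,0,0],
    [0,0,0],
    [0,0,0],
    [0,0,0],
    [0,0,0],
    [0,0,0],
    [0,0,0],
  ],
  turn=[
    [0,0,0],
    [0,0,0],
    [0,0,0],
    [0,0,0],
    [0,0,0],
    [0,0,0],
    [0,0,0],
    [0,0,0],
    [0,0,0],
    [0,0,0],
    [0,0,0],
    [0,0,0],
  ],
  force=50,
)

```text
time_s: 6.28
position: [0.5387, -0.0058, 0.0368]
tool_rot: [[0.912, -0.242, 0.332], [-0.227, -0.97, -0.083], [0.343, 0.0, -0.939]]
ft_force: [-2.1, 0.0, 6.6]
grip_width: 0.017
gripper_force: 50.3
```

Emit:
move_arm(
  jaw=[1.0,1.0,1.0,1.0,1.0,1.0,1.0,1.0,1.0],
  dp=[
    [0.34,0,-0.94],
    [0.51,0,-1.41],
    [0.69,0,-1.88],
    [0.69,0,-1.88],
    [0.69,0,-1.88],
    [0.69,0,-1.88],
    [0.51,0,-1.41],
    [0.34,0,-0.94],
    [0,0,0],
  ],
  turn=[
    [0,0,0],
    [0,0,0],
    [0,0,0],
    [0,0,0],
    [0,0,0],
    [0,0,0],
    [0,0,0],
    [0,0,0],
    [0,0,0],
  ],
)

```text
time_s: 7.03
position: [0.5394, -0.0059, 0.1683]
tool_rot: [[0.911, -0.242, 0.335], [-0.227, -0.97, -0.083], [0.345, 0.0, -0.939]]
ft_force: [-0.0, 0.4, 0.4]
grip_width: 0.0172
gripper_force: 49.4
```

```bash
python3 - <<'E'
from h import *
from numpy import load
o=observe();print(o['time_s'],o['position'],o['ft_force'],o['grip_width'])
for n in('top','scene'):
    z=load(f'pics/{n}0.npz');d=z['d'];im=z['im'];P=pts(n,d)
    reg=(P[...,0]>.55)&(P[...,0]<.72)&(P[...,1]>-.36)&(P[...,1]<-.22)&(d>0)
    # foot plate rectangle
    m=reg&(P[...,2]>.004)&(P[...,2]<.03)
    print(n,'foot z',np.percentile(P[m][:,2],[10,50,90]).round(4))
    m=(reg&(P[...,2]>.006))
    hull=cv2.minAreaRect((P[m&(P[...,2]<.03)][:,:2]*1000).astype(np.float32));print(hull)
    for lo in range(20,120,10):
        k=reg&(P[...,2]*1e3>lo)&(P[...,2]*1e3<=lo+10)
        if k.sum():print(lo,k.sum(),np.percentile(P[k][:,0],[2,50,98]).round(3),np.percentile(P[k][:,1],[2,50,98]).round(3))
E
```

```text
7.0333 [ 0.53935336 -0.00590141  0.16829461] [-0.00544446  0.41422797  0.43261968] 0.01722287114411904
top foot z [0.0058 0.0103 0.0151]
((636.5933227539062, -288.987548828125), (137.00071716308594, 165.57357788085938), 88.6905517578125)
20 16 [0.608 0.691 0.707] [-0.344 -0.302 -0.271]
30 17 [0.625 0.686 0.71 ] [-0.331 -0.286 -0.265]
40 31 [0.643 0.693 0.71 ] [-0.338 -0.301 -0.267]
50 168 [0.649 0.705 0.719] [-0.341 -0.309 -0.273]
60 54 [0.623 0.675 0.715] [-0.337 -0.298 -0.266]
70 78 [0.627 0.656 0.687] [-0.312 -0.293 -0.267]
80 79 [0.609 0.652 0.689] [-0.317 -0.289 -0.268]
90 48 [0.599 0.616 0.644] [-0.29  -0.281 -0.267]
100 28 [0.602 0.616 0.633] [-0.289 -0.281 -0.266]
110 6 [0.61  0.614 0.616] [-0.287 -0.28  -0.272]
scene foot z [0.0089 0.0117 0.0148]
((658.467041015625, -293.49749755859375), (100.73844146728516, 151.57315063476562), 73.6695327758789)
20 47 [0.624 0.678 0.719] [-0.346 -0.318 -0.284]
30 47 [0.631 0.691 0.719] [-0.346 -0.334 -0.285]
40 65 [0.625 0.684 0.72 ] [-0.346 -0.317 -0.283]
50 441 [0.653 0.705 0.719] [-0.344 -0.315 -0.277]
60 134 [0.633 0.673 0.701] [-0.322 -0.299 -0.276]
70 185 [0.624 0.659 0.693] [-0.321 -0.296 -0.268]
80 231 [0.625 0.651 0.69 ] [-0.319 -0.292 -0.27 ]
90 81 [0.602 0.631 0.644] [-0.294 -0.287 -0.272]
100 66 [0.606 0.619 0.63 ] [-0.291 -0.285 -0.268]
110 22 [0.61  0.614 0.618] [-0.289 -0.282 -0.271]
```

```bash
python3 - <<'E'
from h import *
o=observe();R=frame(-16.0);tcp=np.array([.499,-.187,.20])+.019*R[:,2]
plan(o['position'],o['tool_rot'],[(tcp,R,8)],1.0)
E
```

```text
{"jaw":[1.0, 1.0, 1.0, 1.0, 1.0, 1.0, 1.0, 1.0],"dp":[[0.19, 2.32, -0.11], [0.2, 2.32, -0.11], [0.21, 2.32, -0.11], [0.22, 2.32, -0.1], [0.23, 2.32, -0.1], [0.23, 2.32, -0.1], [0.24, 2.32, -0.09], [0.26, 2.31, -0.1]],"turn":[[-0.002, -0.0, 0.004], [-0.001, -0.0, 0.004], [-0.002, -0.001, 0.004], [-0.001, -0.0, 0.004], [-0.002, -0.001, 0.004], [-0.001, -0.0, 0.004], [-0.002, -0.001, 0.005], [-0.001, -0.0, 0.004]]}
```

Emit:
move_arm(
  jaw=[1.0,1.0,1.0,1.0,1.0,1.0,1.0,1.0,1.0,1.0,1.0],
  dp=[
    [0.19,2.32,-0.11],
    [0.2,2.32,-0.11],
    [0.21,2.32,-0.11],
    [0.22,2.32,-0.1],
    [0.23,2.32,-0.1],
    [0.23,2.32,-0.1],
    [0.24,2.32,-0.09],
    [0.26,2.31,-0.1],
    [0,0,0],
    [0,0,0],
    [0,0,0],
  ],
  turn=[
    [-0.002,0,0.004],
    [-0.001,0,0.004],
    [-0.002,-0.001,0.004],
    [-0.001,0,0.004],
    [-0.002,-0.001,0.004],
    [-0.001,0,0.004],
    [-0.002,-0.001,0.005],
    [-0.001,0,0.004],
    [0,0,0],
    [0,0,0],
    [0,0,0],
  ],
)

```text
time_s: 7.95
position: [0.5043, -0.188, 0.1794]
tool_rot: [[0.905, -0.276, 0.325], [-0.26, -0.961, -0.093], [0.337, -0.001, -0.941]]
ft_force: [-0.0, 0.0, -1.3]
grip_width: 0.0172
gripper_force: 49.5
```

```bash
python3 - <<'E'
from h import *
import json
o=observe();im,d=cams.get_image('wrist');np.savez('pics/w2.npz',im=im,d=d,p=o['position'],R=o['tool_rot'])
P=wpts(d,o);cv2.imwrite('pics/w2.png',cv2.resize(im[:,:,::-1],(800,600)))
print(o['time_s'],o['position'])
for q in('guide_tube','gauge_tip','gauge'):
    for r in cams.mark_of('wrist',q)[:2]:
        u,v=np.array(r['location'])*[512,384];print(q,r['p'],u,v,P[int(v),int(u)].round(4))
# gauge in hand: tool-frame profile
T=(P-o['position'])@np.array(o['tool_rot'])
m=(d>0)&(abs(T[...,1])<.02)&(P[...,2]>.17)
g=(T-[0,0,-.019]);c,s=np.cos(np.radians(20)),np.sin(np.radians(20))
S=g[...,0]*c+g[...,2]*s;H=-(-g[...,0]*s+g[...,2]*c)
for lo in range(-40,150,10):
    k=m&(S>lo/1e3)&(S<lo/1e3+.01)&(abs(H)<.02)
    if k.sum()>5:print(lo,k.sum(),'y',np.percentile(T[k][:,1]*1e3,[2,50,98]).round(1),'top',np.percentile(H[k]*1e3,[50,95]).round(1))
k=m&(abs(H)<.02);print('S max',np.percentile(S[k],99.9))
E
```

```text
7.95 [ 0.5042811  -0.18804523  0.17941799]
guide_tube 0.58 323.9936 90.5856 [ 0.609  -0.2805  0.0952]
guide_tube 0.41 449.5872 288.192 [ 3.397e-01 -4.207e-01  1.000e-04]
gauge_tip 0.91 392.0896 162.20159999999998 [ 0.5306 -0.373  -0.001 ]
gauge_tip 0.75 257.024 15.7056 [ 0.6284 -0.2246  0.2008]
gauge 0.84 393.216 249.4848 [ 0.4305 -0.3379  0.0146]
-40 154 y [-8.5 -0.5  8.1] top [8.9 9.8]
-30 701 y [-9.3 -0.2  8.5] top [8.8 9.9]
-20 838 y [-10.3  -0.2   9.7] top [ 9.  14.6]
-10 971 y [-10.5  -0.2   9.7] top [ 9.1 18.4]
0 1868 y [-19.2  -0.2  19.2] top [ 9.  18.9]
10 1205 y [-14.9  -0.2  14.5] top [8.4 9.8]
20 874 y [-8.9 -0.2  8.5] top [8.8 9.9]
30 612 y [-8.4 -0.2  8. ] top [8.2 9.6]
40 358 y [-4.  -0.2  3.7] top [3.  4.3]
50 1088 y [-14.4  -0.2  14.1] top [ 5.6 15.6]
60 831 y [-14.8  -0.2  14.4] top [13.8 15.9]
70 327 y [-4.1 -0.2  3.8] top [2.8 4.3]
80 312 y [-4.2 -0.2  3.8] top [3.  4.2]
90 283 y [-3.8 -0.2  3.9] top [3.  4.3]
100 261 y [-3.8  0.3  4. ] top [2.7 4.1]
110 237 y [-3.9 -0.2  4. ] top [2.9 4.3]
120 212 y [-3.4 -0.1  3.6] top [2.9 4.2]
130 160 y [-3.5  0.4  3.7] top [2.8 4.2]
S max 0.13765703124811826
```

View pics/w2.png

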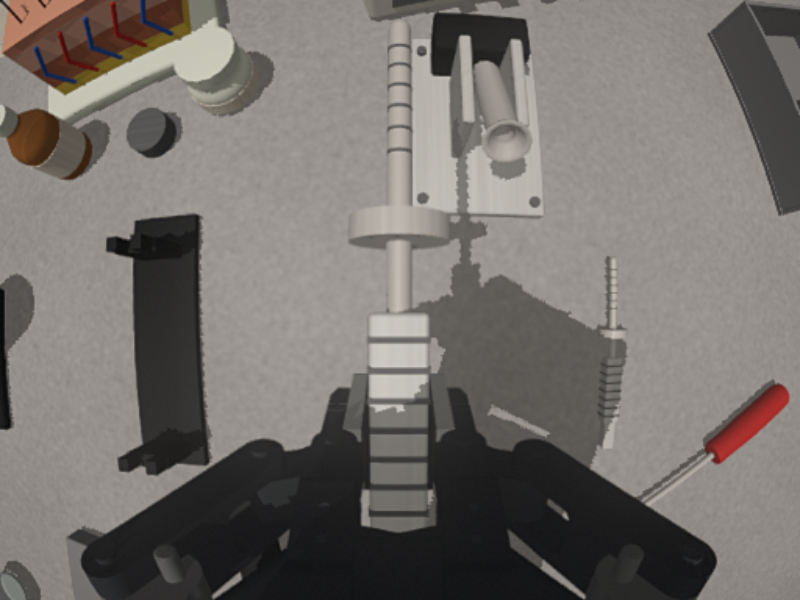

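The gauge is held straight and level in the hand, tip at (400,25). The tube's rim is visible at (505,140), opening toward the robot, with cheeks at (465,95) and (515,85). Next I'll fit the mouth and axis.

```bash
python3 - <<'E'
from h import *
from scipy.optimize import least_squares
z=np.load('pics/w2.npz');o=dict(position=z['p'],tool_rot=z['R']);d=z['d'];P=wpts(d,o)
v,u=np.mgrid[:384,:512]
print('bench',np.median(P[(abs(u-380)<10)&(abs(v-250)<40)&(P[...,2]<.02)][:,2]))
# foot: top surface
m=(P[...,0]>.56)&(P[...,0]<.78)&(P[...,1]>-.37)&(P[...,1]<-.21)&(P[...,2]>.005)&(P[...,2]<.016)&(u>250)&(u<355)&(v<142)
m&=cv2.erode(m.astype(np.uint8),np.ones((2,2)))>0
r=cv2.minAreaRect((P[m][:,:2]*1000).astype(np.float32));print('foot',r,np.median(P[m][:,2]))
# cheek plates: points z .06-.1 lateral
m0=(d>0)&(u>285)&(u<345)&(v>20)&(v<110)&(P[...,2]>.03)
Q=P[m0]
def ax(az,pi=35):
    az,pi=np.radians([az,pi]);return np.array([np.cos(az)*np.cos(pi),np.sin(az)*np.cos(pi),-np.sin(pi)])
# circle of rim: the nearest-to-camera lip.  cylinder fit to tube body upper pts
M=np.array([.609,-.2805,.105])
for az in(-18,-16,-14,-12):
    a=ax(az);b=np.array([-np.sin(np.radians(az)),np.cos(np.radians(az)),0]);n=np.cross(a,b)
    s=(Q-M)@a;t=(Q-M)@b;h=(Q-M)@n
    print(az,'smin',np.percentile(s,[.5,2,5]).round(4))
    for lo in range(-10,90,6):
        k=(s*1e3>lo)&(s*1e3<=lo+6)&(abs(t)<.02)&(abs(h)<.022)
        if k.sum()>5:print('  ',lo,k.sum(),'t',np.percentile(t[k]*1e3,[2,50,98]).round(1),'h',np.percentile(h[k]*1e3,[2,50,98]).round(1))
    if az==-18: continue
E
```

```text
bench -0.00028462878301444006
foot ((678.5967407226562, -298.4087829589844), (109.34510803222656, 201.2230682373047), 78.98175048828125) 0.011214799024261785
-18 smin [-0.0039 -0.0034 -0.0026]
   -10 13 t [-3.   9.6 15.2] h [-14.2 -12.9   9.3]
   -4 486 t [-12.   -0.2  14.2] h [-16.   -6.   10.4]
   2 145 t [-6.   0.   9.5] h [-11.3  -6.2   7.2]
   8 116 t [-5.5  1.8 11.1] h [-9.1  1.1  7.1]
   14 111 t [-4.5  2.4 11.5] h [-9.1  3.3  6.8]
   20 75 t [-6.1  5.1 11.7] h [-8.8  4.7  6.8]
   26 139 t [-18.4   6.8  19.6] h [-15.3  -3.6   7. ]
   32 163 t [-18.5   3.7  19.6] h [-20.3  -3.6   6.9]
   38 136 t [-18.2   0.9  19.5] h [-4.2  0.6  7. ]
   44 145 t [-17.6   0.8  19.4] h [-5.1  3.7  7.1]
   50 141 t [-17.8  -1.7  19.2] h [-4.4  6.5 10.3]
   56 137 t [-17.4  -9.7  19.2] h [-4.9  7.5 14.4]
   62 147 t [-17.6  -5.   19.8] h [-4.9 13.1 18.8]
   68 140 t [-17.2  -7.3  19.8] h [-5.5 11.6 21.7]
   74 80 t [-10.7  -2.9  16.3] h [-4.6  5.8 21.9]
   80 65 t [-10.5  -0.7  12.1] h [-5.2  5.7 19.8]
   86 27 t [-10.5  -9.9  -2.3] h [-6.8  4.  15.1]
-16 smin [-0.0038 -0.0033 -0.0026]
   -10 12 t
[... 1988 characters left out ...]
.1  2.8  7.2]
   14 109 t [-6.7  0.7 10. ] h [-9.1  3.7  6.9]
   20 77 t [-7.9  3.1 10. ] h [-8.9  4.8  6.9]
   26 132 t [-19.5   2.5  19.3] h [-11.2  -2.2   6.9]
   32 200 t [-19.1   8.7  19.9] h [-21.4  -4.4   6.9]
   38 156 t [-19.4   3.4  19.9] h [-11.4   0.    7. ]
   44 167 t [-19.3   4.9  19.8] h [-13.    3.3   7. ]
   50 174 t [-19.7   5.5  19.7] h [-17.5   6.1  10.6]
   56 161 t [-19.5   2.7  19.2] h [-15.6   6.9  14.1]
   62 168 t [-19.2   5.5  18.8] h [-17.    7.3  18.1]
   68 163 t [-19.3   3.4  18.4] h [-14.4   7.7  21.7]
   74 106 t [-17.7  -1.   18.1] h [-12.5   5.5  21.5]
   80 87 t [-18.1  -1.   18.3] h [-16.4   5.   17.8]
   86 47 t [-18.4 -17.   17.9] h [-20.9   1.2  14.7]
```

```bash
python3 - <<'E'
from h import *
from scipy.optimize import least_squares
z=np.load('pics/w2.npz');o=dict(position=z['p'],tool_rot=z['R']);d=z['d'];P=wpts(d,o)
v,u=np.mgrid[:384,:512]
Q=P[(d>0)&(u>285)&(u<345)&(v>20)&(v<110)&(P[...,2]>.03)]
def fr(az,pi=35):
    az,pi=np.radians([az,pi]);a=np.array([np.cos(az)*np.cos(pi),np.sin(az)*np.cos(pi),-np.sin(pi)]);b=np.array([-np.sin(az),np.cos(az),0]);return a,b,np.cross(a,b)
M=np.array([.609,-.2805,.105])
x=np.array([-14.,35,.0013,-.0028,.0095])
for it in range(5):
    a,b,n=fr(*x[:2]);s=(Q-M)@a;t=(Q-M)@b-x[2];h=(Q-M)@n-x[3];r=np.hypot(t,h)
    K=Q[(s>.010)&(s<.062)&(abs(r-x[4])<.003)&(h>-.003)]
    def f(x):
        a,b,n=fr(*x[:2]);return np.hypot((K-M)@b-x[2],(K-M)@n-x[3])-x[4]
    w=least_squares(f,x,loss='soft_l1',f_scale=.0005,x_scale=[1,1,.001,.001,.001]);x=w.x
print(len(K),x.round(4),np.std(f(x)))
for pi in(35,):
    g=lambda y:f([y[0],pi,y[1],y[2],y[3]]);w=least_squares(g,[x[0],x[2],x[3],x[4]],loss='soft_l1',f_scale=.0005,x_scale=[1,.001,.001,.001]);print('pitch35',w.x.round(4),np.std(g(w.x)));y=w.x
a,b,n=fr(y[0])
s=(Q-M)@a;t=(Q-M)@b;h=(Q-M)@n
k=(s<.004)&(s>-.008)&(np.hypot(t-y[1],h-y[2])<.02)
F=np.c_[t,h][k]*1e3;print('rim s',np.percentile(s[k]*1e3,[1,10,50,90]).round(1),cv2.minEnclosingCircle(F.astype(np.float32)))
k2=(s<-.001)&(s>-.0055)&(np.hypot(t-y[1],h-y[2])<.019);F=np.c_[t,h][k2]*1e3
hull=cv2.convexHull(F.astype(np.float32))[:,0]
c=least_squares(lambda c:np.hypot(*(hull-c[:2]).T)-c[2],[1,-3,15],loss='soft_l1',f_scale=.5).x;print('hull circle',c,np.median(s[k2]))
for cc in(c[:2]/1e3,np.array(y[1:3])):
    print('mouth',(M+a*np.percentile(s[k2],50)+b*cc[0]+n*cc[1]).round(4))
# cheek outer planes: right cheek top, use points with |t| 15..20
for sg in(1,-1):
    k=(sg*(t-y[1])>.0135)&(sg*(t-y[1])<.024)&(s>.03)&(s<.08)&(h>.0)
    A=Q[k];
    if len(A)>20:
        l=np.polyfit((A-M)@np.array([np.cos(np.radians(y[0])),np.sin(np.radians(y[0])),0]),t[k],1);print('cheek slope deg',sg,np.degrees(l[0]),l[1],len(A))
E
```

```text
628 [-1.75445e+01  3.44860e+01  3.00000e-04 -5.40000e-03  1.19000e-02] 0.0007526623296283434
pitch35 [-1.70969e+01  1.00000e-04 -5.10000e-03  1.20000e-02] 0.0007564195114312483
rim s [-4.2 -3.4 -2.1  2.1] ((1.6201448440551758, -2.7468068599700928), 14.504223823547363)
hull circle [ 1.38105224 -2.91985693 14.12254719] -0.0026372036583738627
mouth [ 0.6057 -0.2781  0.1041]
mouth [ 0.6042 -0.2789  0.1023]
cheek slope deg 1 0.6532412322397396 0.018896466254781807 352
cheek slope deg -1 0.20720568474455794 -0.01633956537474306 200
```

```bash
cat >> h.py <<'E'
M=np.array([.605,-.2779,.105]);AZ=-16.8
def tubepose(depth):
    az=np.radians(AZ);c,s=np.cos(np.radians(35)),np.sin(np.radians(35))
    a=np.array([np.cos(az)*c,np.sin(az)*c,-s]);R=frame(AZ,35)
    return M+a*(depth-.140)+.019*R[:,2],R
E
python3 - <<'E'
from h import *
o=observe();p,R=tubepose(-.03);print(o['time_s'],o['q'].round(1) if hasattr(o['q'],'round') else o['q'])
plan(o['position'],o['tool_rot'],[(p,R,10)],1.0)
E
```

```text
8.15 [-36.4  15.9  95.6   8.8  50.2  65. ]
{"jaw":[1.0, 1.0, 1.0, 1.0, 1.0, 1.0, 1.0, 1.0, 1.0, 1.0],"dp":[[-0.2, 0.57, -0.12], [-0.21, 0.57, -0.1], [-0.21, 0.57, -0.09], [-0.22, 0.57, -0.08], [-0.22, 0.57, -0.06], [-0.22, 0.57, -0.05], [-0.23, 0.57, -0.04], [-0.23, 0.57, -0.02], [-0.22, 0.58, -0.01], [-0.23, 0.57, 0.0]],"turn":[[-0.0, -0.061, 0.002], [-0.0, -0.061, 0.001], [-0.0, -0.061, 0.002], [-0.0, -0.061, 0.002], [-0.0, -0.061, 0.001], [-0.0, -0.06, 0.002], [-0.0, -0.061, 0.001], [-0.0, -0.06, 0.002], [-0.0, -0.061, 0.001], [-0.001, -0.06, 0.002]]}
```

Emit:
move_arm(
  jaw=[1.0,1.0,1.0,1.0,1.0,1.0,1.0,1.0,1.0,1.0,1.0,1.0],
  dp=[
    [-0.2,0.57,-0.12],
    [-0.21,0.57,-0.1],
    [-0.21,0.57,-0.09],
    [-0.22,0.57,-0.08],
    [-0.22,0.57,-0.06],
    [-0.22,0.57,-0.05],
    [-0.23,0.57,-0.04],
    [-0.23,0.57,-0.02],
    [-0.22,0.58,-0.01],
    [-0.23,0.57,0.0],
    [0,0,0],
    [0,0,0],
  ],
  turn=[
    [0,-0.061,0.002],
    [0,-0.061,0.001],
    [0,-0.061,0.002],
    [0,-0.061,0.002],
    [0,-0.061,0.001],
    [0,-0.06,0.002],
    [0,-0.061,0.001],
    [0,-0.06,0.002],
    [0,-0.061,0.001],
    [-0.001,-0.06,0.002],
    [0,0,0],
    [0,0,0],
  ],
)

```text
time_s: 9.15
position: [0.4673, -0.2367, 0.1838]
tool_rot: [[0.925, -0.29, -0.246], [-0.28, -0.957, 0.074], [-0.257, 0.0, -0.966]]
ft_force: [0.1, -0.6, -0.1]
grip_width: 0.0173
gripper_force: 49.5
```

```bash
python3 - <<'E'
from h import *
o=observe();im,d=cams.get_image('wrist')
o=observe();p,R=tubepose(-.03);print(o['position'],p,np.degrees(Ro.from_matrix(R.T@o['tool_rot']).as_rotvec()).round(2))
im2,d2=cams.get_image('scene');np.savez('pics/s3.npz',im=im2,d=d2)
w=cv2.resize(im[:150,130:380,::-1],(800,480));cv2.imwrite('pics/w3.png',w)
s=cv2.resize(im2[200:340,140:300,::-1],(640,560),interpolation=cv2.INTER_CUBIC);cv2.imwrite('pics/s3.png',s)
p,R=tubepose(-.012);plan(o['position'],o['tool_rot'],[(p,R,3)],1.0)
E
```

```text
[ 0.4670909  -0.23649909  0.18418011] [ 0.46697998 -0.2362293   0.1841554 ] [0.   0.13 0.05]
{"jaw":[1.0, 1.0, 1.0],"dp":[[0.56, -0.01, 0.21], [0.56, -0.01, 0.21], [0.55, -0.0, 0.21]],"turn":[[-0.0, -0.001, -0.0], [-0.0, -0.001, -0.0], [-0.0, -0.0, -0.001]]}
```

View pics/w3.png

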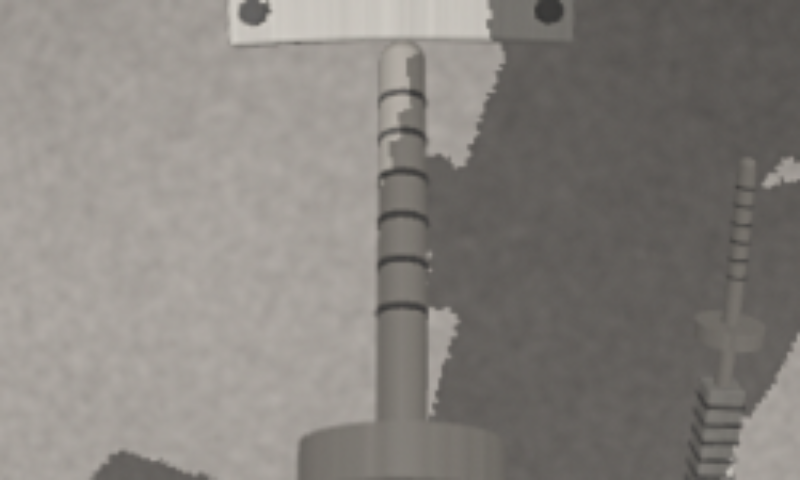

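View pics/s3.png

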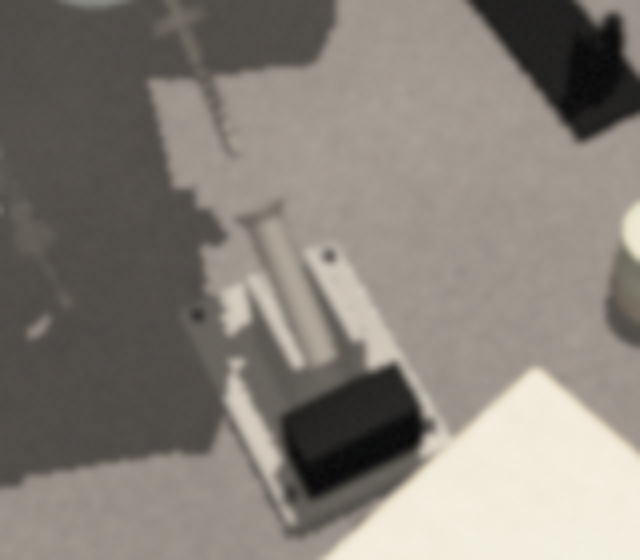

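Wrist view: the tip (402,45) is centred between the foot's screws at (253,10) and (549,10). Scene crop: the rod (180,10)-(236,156) points into the rim at (261,212). It looks aligned, so I'll enter slowly and watch the force.

Emit:
move_arm(
  jaw=[1.0,1.0,1.0,1.0,1.0,1.0,1.0,1.0,1.0],
  dp=[
    [0.56,-0.01,0.21],
    [0.56,-0.01,0.21],
    [0.55,0,0.21],
    [0.47,0,0.17],
    [0.47,0,0.17],
    [0.47,0,0.17],
    [0.47,0,0.17],
    [0,0,0],
    [0,0,0],
  ],
  turn=[
    [0,-0.001,0],
    [0,-0.001,0],
    [0,0,-0.001],
    [0,0,0],
    [0,0,0],
    [0,0,0],
    [0,0,0],
    [0,0,0],
    [0,0,0],
  ],
)

```text
time_s: 10.0
position: [0.4965, -0.2458, 0.1623]
tool_rot: [[0.924, -0.289, -0.249], [-0.279, -0.957, 0.075], [-0.26, 0.0, -0.966]]
ft_force: [-0.3, -0.7, 0.1]
grip_width: 0.0171
gripper_force: 49.5
```

```bash
python3 - <<'E'
from h import *
o=observe();im,d=cams.get_image('wrist');P=wpts(d,o);np.savez('pics/w4.npz',im=im,d=d,p=o['position'],R=o['tool_rot'])
p,R=tubepose(.008);print(o['position'],p,np.degrees(Ro.from_matrix(R.T@o['tool_rot']).as_rotvec()).round(2),o['ft_force'],o['wrist_torque'])
cv2.imwrite('pics/w4.png',cv2.resize(im[:150,130:380,::-1],(800,480)))
p,R=tubepose(.04);plan(o['position'],o['tool_rot'],[(p,R,6)],1.0)
E
```

```text
[ 0.4965363  -0.24584795  0.16227011] [ 0.49677921 -0.24522622  0.1623595 ] [ 0.01 -0.09  0.02] [-0.2739675  -0.65302847  0.08905743] [-0.04310352 -0.10109302  0.06447387]
{"jaw":[1.0, 1.0, 1.0, 1.0, 1.0, 1.0],"dp":[[0.5, -0.01, 0.18], [0.5, -0.01, 0.18], [0.5, -0.01, 0.18], [0.5, -0.01, 0.18], [0.51, -0.01, 0.18], [0.5, -0.02, 0.18]],"turn":[[-0.0, 0.0, -0.0], [-0.0, 0.0, -0.0], [-0.0, 0.0, -0.0], [-0.0, 0.001, -0.0], [-0.0, 0.0, -0.0], [-0.0, 0.001, -0.0]]}
```

View pics/w4.png

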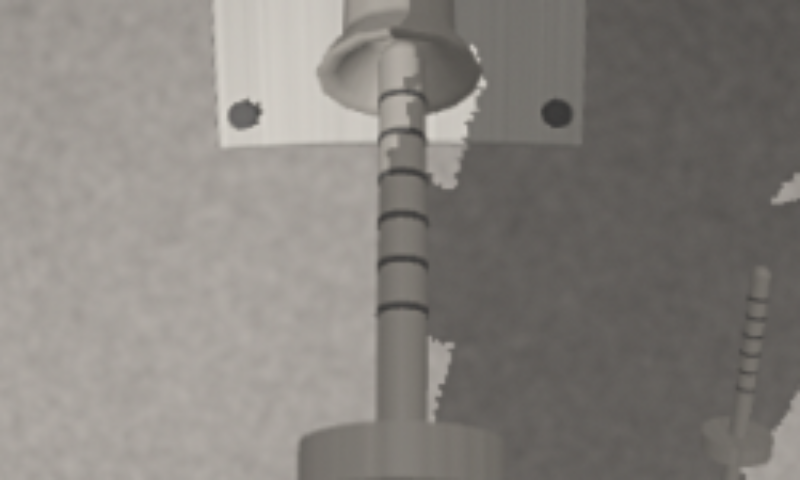

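The rim spans columns 318-484 with the rod centred at 402, and the tip is inside the flare at (402,45) with no contact force. I'll push on.

Emit:
move_arm(
  jaw=[1.0,1.0,1.0],
  dp=[
    [0.5,-0.01,0.18],
    [0.5,-0.01,0.18],
    [0,0,0],
  ],
  turn=[
    [0,0,0],
    [0,0,0],
    [0,0,0],
  ],
)

```text
time_s: 10.3
position: [0.5053, -0.2483, 0.1557]
tool_rot: [[0.924, -0.289, -0.249], [-0.279, -0.957, 0.075], [-0.26, -0.0, -0.965]]
ft_force: [0.5, 0.1, -1.0]
grip_width: 0.0173
gripper_force: 49.5
```

Emit:
move_arm(
  jaw=[1.0,1.0,1.0,1.0,1.0],
  dp=[
    [0.5,-0.01,0.18],
    [0.5,-0.01,0.18],
    [0.5,-0.01,0.18],
    [0.5,-0.01,0.18],
    [0,0,0],
  ],
  turn=[
    [0,0,0],
    [0,0,0],
    [0,0,0],
    [0,0,0],
    [0,0,0],
  ],
)

```text
time_s: 10.72
position: [0.5222, -0.2529, 0.1433]
tool_rot: [[0.924, -0.289, -0.25], [-0.279, -0.957, 0.076], [-0.261, -0.0, -0.965]]
ft_force: [-0.9, -0.2, -1.8]
grip_width: 0.0171
gripper_force: 49.5
```

```bash
python3 - <<'E'
from h import *
o=observe()
a=frame(AZ,35,0)[:,0];b=np.cross([0,0,1],a)
p,R=tubepose(.0);e=np.array(o['position'])-p
print('depth',e@a,'dev',e-a*(e@a),np.degrees(Ro.from_matrix(R.T@o['tool_rot']).as_rotvec()).round(2),o['ft_force'],'axial',np.dot(o['ft_force'],a),o['wrist_torque'])
p,R=tubepose(.07);plan(o['position'],o['tool_rot'],[(p,R,6)],1.0)
E
```

```text
depth 0.04064440406519347 dev [-1.98950720e-04  4.49149321e-05 -2.90544212e-04] [ 0.02 -0.12  0.02] [-0.85021102 -0.20973653 -1.7863764 ] axial 0.40755367073360244 [-0.04209505 -0.19294369  0.02497662]
{"jaw":[1.0, 1.0, 1.0, 1.0, 1.0, 1.0],"dp":[[0.46, -0.0, 0.16], [0.46, -0.0, 0.16], [0.46, -0.0, 0.16], [0.46, -0.0, 0.16], [0.47, -0.0, 0.16], [0.46, -0.0, 0.17]],"turn":[[-0.0, 0.0, -0.0], [-0.0, 0.0, -0.0], [-0.0, 0.001, -0.0], [-0.0, 0.0, -0.0], [-0.0, 0.001, -0.0], [-0.0, 0.0, -0.0]]}
```

Smooth so far. I'll go on to 70 mm, then creep in.

Emit:
move_arm(
  jaw=[1.0,1.0,1.0,1.0,1.0,1.0,1.0],
  dp=[
    [0.46,0,0.16],
    [0.46,0,0.16],
    [0.46,0,0.16],
    [0.46,0,0.16],
    [0.46,0,0.16],
    [0.46,0,0.16],
    [0,0,0],
  ],
  turn=[
    [0,0,0],
    [0,0,0],
    [0,0.001,0],
    [0,0,0],
    [0,0.001,0],
    [0,0,0],
    [0,0,0],
  ],
)

```text
time_s: 11.3
position: [0.5452, -0.2599, 0.1271]
tool_rot: [[0.925, -0.289, -0.248], [-0.28, -0.957, 0.075], [-0.259, -0.0, -0.966]]
ft_force: [0.2, 0.5, -1.3]
grip_width: 0.0175
gripper_force: 49.5
```

Emit:
move_arm(
  jaw=[1.0,1.0,1.0],
  dp=[
    [0.14,0,0.05],
    [0.14,0,0.05],
    [0,0,0],
  ],
  turn=[
    [0,0,0],
    [0,0,0],
    [0,0,0],
  ],
)

```text
time_s: 11.55
position: [0.5472, -0.2606, 0.1261]
tool_rot: [[0.925, -0.29, -0.247], [-0.28, -0.957, 0.075], [-0.258, 0.0, -0.966]]
ft_force: [0.3, 0.1, -1.1]
grip_width: 0.0173
gripper_force: 49.5
```

```bash
cat > st.py <<'E'
from h import *
o=observe()
a=frame(AZ,35,0)[:,0]
p,R=tubepose(.0);e=np.array(o['position'])-p
print(o['time_s'],'depth',e@a,'dev',(e-a*(e@a)).round(4),np.degrees(Ro.from_matrix(R.T@o['tool_rot']).as_rotvec()).round(2),np.round(o['ft_force'],2),'axial',np.dot(o['ft_force'],a),np.round(o['wrist_torque'],2))
E
python3 st.py
```

```text
11.55 depth 0.07197109193332671 dev [ 0.0003 -0.0002  0.0005] [-0.    0.05  0.03] [ 0.28  0.06 -1.08] axial 0.8238027389418772 [-0.03 -0.1   0.01]
```

Emit:
move_arm(
  jaw=[1.0,1.0,1.0],
  dp=[
    [0.1,0,0.03],
    [0.09,0,0.04],
    [0,0,0],
  ],
  turn=[
    [0,0,0],
    [0,0,0],
    [0,0,0],
  ],
)

```text
time_s: 11.8
position: [0.5487, -0.261, 0.125]
tool_rot: [[0.925, -0.29, -0.247], [-0.28, -0.957, 0.075], [-0.258, 0.0, -0.966]]
ft_force: [0.8, 0.4, -1.7]
grip_width: 0.0174
gripper_force: 49.5
```

```bash
python3 st.py
```

```text
11.8 depth 0.0739432865372065 dev [ 0.0003 -0.0002  0.0004] [-0.    0.04  0.04] [ 0.77  0.36 -1.68] axial 1.479711719002635 [-0.01 -0.16  0.02]
```

Emit:
move_arm(
  jaw=[1.0,1.0,1.0],
  dp=[
    [0.09,0,0.03],
    [0.05,0,0.02],
    [0,0,0],
  ],
  turn=[
    [0,0,0],
    [0,0,0],
    [0,0,0],
  ],
)

```text
time_s: 12.05
position: [0.5495, -0.2613, 0.1246]
tool_rot: [[0.924, -0.29, -0.248], [-0.28, -0.957, 0.075], [-0.259, 0.0, -0.966]]
ft_force: [-4.5, 1.6, 3.3]
grip_width: 0.017
gripper_force: 50.0
```

```bash
python3 st.py
```

```text
12.05 depth 0.07483374585875076 dev [ 0.0003 -0.0003  0.0005] [-0.01 -0.01  0.04] [-4.47  1.62  3.31] axial -5.785940000083442 [0.2  0.56 0.03]
```

Emit:
move_arm(
  jaw=[1.0,1.0,1.0],
  dp=[
    [0.05,0,0.02],
    [0,0,0],
    [0,0,0],
  ],
  turn=[
    [0,0,0],
    [0,0,0],
    [0,0,0],
  ],
)

```text
time_s: 12.3
position: [0.5495, -0.2613, 0.1245]
tool_rot: [[0.924, -0.29, -0.249], [-0.28, -0.957, 0.075], [-0.26, 0.0, -0.966]]
ft_force: [-6.3, 2.3, 5.3]
grip_width: 0.0169
gripper_force: 50.2
```

```bash
python3 - <<'E'
exec(open('st.py').read())
im,d=cams.get_image('wrist');P=wpts(d,o)
cv2.imwrite('pics/w5.png',cv2.resize(im[:200,130:380,::-1],(750,600)))
p,R=tubepose(-.04);
print(o['position'],o['tool_rot'])
E
```

```text
12.3 depth 0.07486622651355952 dev [ 0.0003 -0.0003  0.0005] [-0.01 -0.06  0.04] [-6.33  2.34  5.28] axial -8.548001510556645 [0.31 1.   0.06]
[ 0.54951546 -0.26132607  0.12452816] [[ 9.24221566e-01 -2.89697123e-01 -2.48777158e-01]
 [-2.79835681e-01 -9.57118306e-01  7.49435714e-02]
 [-2.59820109e-01  3.52260498e-04 -9.65656972e-01]]
```

View pics/w5.png

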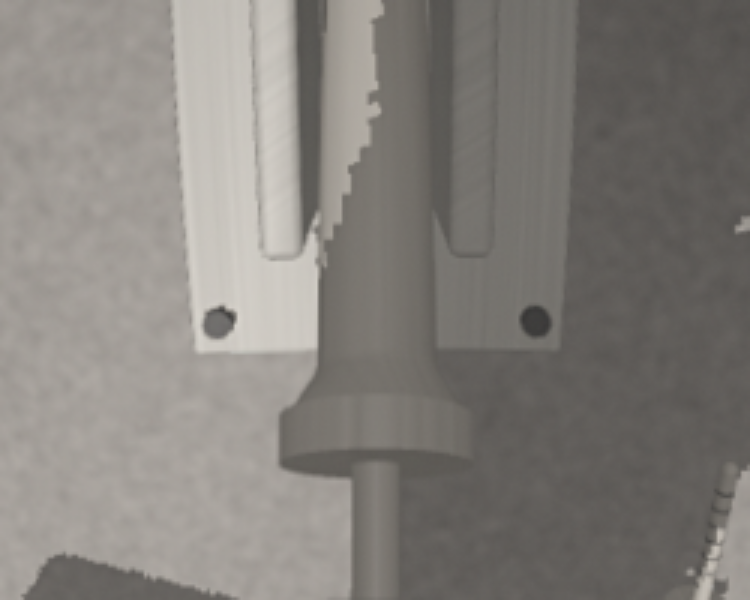

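The collar (376,430) sits flush on the tube's rim with 8.5 N of axial force. Drawing it out along the axis.

Emit:
move_arm(
  jaw=[1.0,1.0,1.0,1.0,1.0,1.0,1.0,1.0,1.0,1.0,1.0,1.0],
  dp=[
    [-0.28,0,-0.1],
    [-0.47,0,-0.17],
    [-0.66,0,-0.24],
    [-0.75,0,-0.27],
    [-0.75,0,-0.27],
    [-0.75,0,-0.27],
    [-0.75,0,-0.27],
    [-0.75,0,-0.27],
    [-0.75,0,-0.27],
    [-0.94,0,-0.34],
    [-0.94,0,-0.34],
    [-0.94,0,-0.34],
  ],
  turn=[
    [0,0,0],
    [0,0,0],
    [0,0,0],
    [0,0,0],
    [0,0,0],
    [0,0,0],
    [0,0,0],
    [0,0,0],
    [0,0,0],
    [0,0,0],
    [0,0,0],
    [0,0,0],
  ],
)

```text
time_s: 13.35
position: [0.4766, -0.2392, 0.1775]
tool_rot: [[0.925, -0.29, -0.247], [-0.28, -0.957, 0.074], [-0.258, 0.0, -0.966]]
ft_force: [0.1, 0.3, -1.4]
grip_width: 0.0173
gripper_force: 49.5
```

Emit:
move_arm(
  jaw=[1.0,1.0,1.0],
  dp=[
    [-1.41,0,-0.51],
    [-1.41,0,-0.51],
    [0,0,0],
  ],
  turn=[
    [0,0,0],
    [0,0,0],
    [0,0,0],
  ],
)

```text
time_s: 13.6
position: [0.4525, -0.2319, 0.196]
tool_rot: [[0.925, -0.29, -0.246], [-0.28, -0.957, 0.073], [-0.256, 0.001, -0.967]]
ft_force: [0.7, -1.1, -0.8]
grip_width: 0.0172
gripper_force: 49.5
```

```bash
python3 - <<'E'
exec(open('st.py').read())
print(o['position'],o['q'])
# refine scope from stored images
for n in('top','scene'):
    z=np.load(f'pics/{n}0.npz');d=z['d'];P=pts(n,d)
    reg=(d>0)&(P[...,0]>.5)&(P[...,0]<.75)&(P[...,1]>.13)&(P[...,1]<.5)
    m=reg&(P[...,2]>.007)&(P[...,2]<.018)
    m=cv2.erode(m.astype(np.uint8),np.ones((2,2)))>0
    print(n,'plate',cv2.minAreaRect((P[m][:,:2]*1000).astype(np.float32)))
    for lo in range(150,400,20):
        k=reg&(P[...,2]*1e3>lo)&(P[...,2]*1e3<=lo+20)
        if k.sum()>3:print(lo,k.sum(),np.percentile(P[k][:,0],[3,50,97]).round(3),np.percentile(P[k][:,1],[3,50,97]).round(3))
E
```

```text
13.6 depth -0.04915669497551682 dev [ 0.0006 -0.0002  0.0009] [-0.05  0.15  0.06] [ 0.66 -1.11 -0.85] axial 1.267942654380691 [-0.09 -0.17 -0.03]
[ 0.45251319 -0.23193332  0.19600187] [-37.75395737  26.105064    74.79978711  -5.3140553   92.96761027
  69.473774  ]
top plate ((624.9527587890625, 305.06536865234375), (245.4025421142578, 134.69241333007812), 74.7121810913086)
190 32 [0.581 0.602 0.669] [0.215 0.222 0.366]
210 50 [0.58  0.612 0.669] [0.215 0.233 0.369]
230 103 [0.581 0.611 0.694] [0.215 0.352 0.382]
250 598 [0.586 0.623 0.704] [0.22  0.355 0.409]
270 331 [0.587 0.633 0.681] [0.217 0.372 0.411]
290 272 [0.583 0.608 0.657] [0.218 0.241 0.396]
310 42 [0.596 0.633 0.659] [0.231 0.369 0.383]
330 134 [0.597 0.618 0.661] [0.232 0.25  0.393]
350 140 [0.607 0.641 0.66 ] [0.246 0.371 0.397]
370 122 [0.612 0.624 0.638] [0.26  0.296 0.34 ]
scene plate ((629.4892578125, 304.9451904296875), (249.73289489746094, 139.1134796142578), 74.27143859863281)
150 121 [0.608 0.655 0.664] [0.224 0.372 0.423]
170 160 [0.6   0.631 0.664] [0.222 0.242 0.384]
190 157 [0.593 0.631 0.68 ] [0.214 0.224 0.378]
210 265 [0.594 0.637 0.706] [0.214 0.234 0.369]
230 523 [0.59  0.643 0.712] [0.215 0.314 0.381]
250 901 [0.59  0.639 0.707] [0.216 0.339 0.39 ]
270 580 [0.598 0.64  0.684] [0.215 0.359 0.399]
290 391 [0.586 0.624 0.664] [0.215 0.239 0.384]
310 187 [0.602 0.639 0.664] [0.229 0.367 0.386]
330 229 [0.6   0.622 0.664] [0.229 0.247 0.382]
350 174 [0.609 0.643 0.663] [0.244 0.365 0.396]
370 148 [0.613 0.625 0.639] [0.258 0.289 0.335]
```

```bash
python3 - <<'E'
from h import *
from scipy.optimize import least_squares
for n in('scene','top'):
    z=np.load(f'pics/{n}0.npz');d=z['d'];P=pts(n,d)
    for lo,hi,r in((.166,.19,.022),(.195,.24,.030),(.24,.285,.030)):
        k=(d>0)&(P[...,2]>lo)&(P[...,2]<hi)&(np.hypot(P[...,0]-.611,P[...,1]-.243)<r+.006)
        if k.sum()<20: print(n,lo,k.sum());continue
        A=P[k][:,:2]
        w=least_squares(lambda c:np.hypot(*(A-c).T)-r,[.611,.243],loss='soft_l1',f_scale=.001)
        print(n,lo,k.sum(),w.x.round(4),np.median(abs(w.fun)).round(4))
o=observe();f=np.array([.611,.243,.0885]);az=15;a=frame(az,0,0)[:,0]
R0=frame(0);A=np.array([.42,-.08,.25])+.019*R0[:,2]
R1=frame(az);B=f-a*.25;B[2]=.13;B=B+.019*R1[:,2]
print(B)
plan(o['position'],o['tool_rot'],[(A,R0,11),(B,R1,11)],1.0)
E
```

```text
scene 0.166 100 [0.6094 0.2444] 0.001
scene 0.195 349 [0.6095 0.2451] 0.0009
scene 0.24 400 [0.6094 0.2452] 0.0009
top 0.166 0
top 0.195 74 [0.6099 0.2455] 0.0004
top 0.24 77 [0.6098 0.2455] 0.0004
[0.3757955  0.17997714 0.11214584]
{"jaw":[1.0, 1.0, 1.0, 1.0, 1.0, 1.0, 1.0, 1.0, 1.0, 1.0, 1.0, 1.0],"dp":[[-0.69, -1.25, -0.16], [-0.65, -1.27, -0.19], [-0.6, -1.29, -0.23], [-0.55, -1.3, -0.26], [-0.5, -1.32, -0.28], [-0.45, -1.33, -0.31], [-0.4, -1.35, -0.33], [-0.34, -1.35, -0.35], [-0.28, -1.36, -0.36], [-0.23, -1.37, -0.38], [-0.17, -1.39, -0.38], [-0.81, -2.36, 0.87]],"turn":[[0.001, 0.055, -0.027], [0.001, 0.055, -0.027], [0.001, 0.055, -0.027], [0.001, 0.055, -0.027], [0.002, 0.055, -0.027], [0.001, 0.055, -0.027], [0.002, 0.055, -0.027], [0.001, 0.055, -0.027], [0.002, 0.055, -0.027], [0.001, 0.055, -0.027], [0.002, 0.054, -0.028], [0.008, 0.0, -0.022]]}
{"jaw":[1.0, 1.0, 1.0, 1.0, 1.0, 1.0, 1.0, 1.0, 1.0, 1.0],"dp":[[-0.75, -2.37, 0.89], [-0.7, -2.38, 0.9], [-0.65, -2.39, 0.92], [-0.6, -2.4, 0.94], [-0.54, -2.4, 0.96], [-0.49, -2.41, 0.98], [-0.43, -2.41, 1.0], [-0.38, -2.41, 1.03], [-0.32, -2.41, 1.04], [-0.27, -2.4, 1.07]],"turn":[[0.008, 0.0, -0.022], [0.008, 0.0, -0.022], [0.008, 0.0, -0.022], [0.008, 0.0, -0.023], [0.008, 0.0, -0.022], [0.008, 0.0, -0.023], [0.008, 0.0, -0.022], [0.008, 0.0, -0.023], [0.009, 0.0, -0.022], [0.008, 0.0, -0.023]]}
```

Emit:
move_arm(
  jaw=[1.0,1.0,1.0,1.0,1.0,1.0,1.0,1.0,1.0,1.0,1.0,1.0],
  dp=[
    [-0.69,-1.25,-0.16],
    [-0.65,-1.27,-0.19],
    [-0.6,-1.29,-0.23],
    [-0.55,-1.3,-0.26],
    [-0.5,-1.32,-0.28],
    [-0.45,-1.33,-0.31],
    [-0.4,-1.35,-0.33],
    [-0.34,-1.35,-0.35],
    [-0.28,-1.36,-0.36],
    [-0.23,-1.37,-0.38],
    [-0.17,-1.39,-0.38],
    [-0.81,-2.36,0.87],
  ],
  turn=[
    [0.001,0.055,-0.027],
    [0.001,0.055,-0.027],
    [0.001,0.055,-0.027],
    [0.001,0.055,-0.027],
    [0.002,0.055,-0.027],
    [0.001,0.055,-0.027],
    [0.002,0.055,-0.027],
    [0.001,0.055,-0.027],
    [0.002,0.055,-0.027],
    [0.001,0.055,-0.027],
    [0.002,0.054,-0.028],
    [0.008,0.0,-0.022],
  ],
)

```text
time_s: 14.6
position: [0.4233, -0.0571, 0.221]
tool_rot: [[0.938, 0.024, 0.346], [0.022, -1.0, 0.007], [0.346, 0.001, -0.938]]
ft_force: [0.5, 0.9, -0.5]
grip_width: 0.0174
gripper_force: 49.6
```

Emit:
move_arm(
  jaw=[1.0,1.0,1.0,1.0,1.0,1.0,1.0,1.0,1.0,1.0,1.0,1.0],
  dp=[
    [-0.75,-2.37,0.89],
    [-0.7,-2.38,0.9],
    [-0.65,-2.39,0.92],
    [-0.6,-2.4,0.94],
    [-0.54,-2.4,0.96],
    [-0.49,-2.41,0.98],
    [-0.43,-2.41,1.0],
    [-0.38,-2.41,1.03],
    [-0.32,-2.41,1.04],
    [-0.27,-2.4,1.07],
    [0,0,0],
    [0,0,0],
  ],
  turn=[
    [0.008,0,-0.022],
    [0.008,0,-0.022],
    [0.008,0,-0.022],
    [0.008,0,-0.023],
    [0.008,0,-0.022],
    [0.008,0,-0.023],
    [0.008,0,-0.022],
    [0.008,0,-0.023],
    [0.009,0,-0.022],
    [0.008,0,-0.023],
    [0,0,0],
    [0,0,0],
  ],
)

```text
time_s: 15.6
position: [0.3764, 0.1805, 0.1104]
tool_rot: [[0.908, 0.261, 0.328], [0.245, -0.965, 0.09], [0.34, -0.001, -0.941]]
ft_force: [0.1, -0.1, -0.5]
grip_width: 0.0169
gripper_force: 49.5
```

```bash
python3 - <<'E'
from h import *
o=observe();im,d=cams.get_image('wrist');P=wpts(d,o);print(o['time_s'],o['position'],np.round(o['q'],1))
T=(P-o['position'])@np.array(o['tool_rot']);g=T-[0,0,-.019];c,s=np.cos(np.radians(20)),np.sin(np.radians(20))
S=g[...,0]*c+g[...,2]*s;H=-(-g[...,0]*s+g[...,2]*c)
m=(d>0)&(abs(T[...,1])<.02)&(abs(H)<.02)
for lo in(-35,20,42,75,90,105,120,130):
    k=m&(S>lo/1e3)&(S<lo/1e3+.01)
    if k.sum()>5:print(lo,k.sum(),'y',np.percentile(T[k][:,1]*1e3,[2,50,98]).round(1),'top',np.percentile(H[k]*1e3,[50,95]).round(1))
print(np.percentile(S[m],99.9))
f=np.array([.6097,.2449,.0885]);az=15;a=frame(az,0,0)[:,0];R=frame(az)
C=f-a*.25+.019*R[:,2];D=f-a*.14+.019*R[:,2];print(D)
plan(o['position'],o['tool_rot'],[(C,R,5),(D,R,9)],1.0)
E
```

```text
15.6 [0.37643824 0.18047933 0.1104436 ] [  7.6  11.5 118.4   5.2  30.6  78.4]
-35 482 y [-9.  -0.3  8.4] top [8.9 9.9]
20 869 y [-9.4 -0.3  8.4] top [8.8 9.9]
42 352 y [-4.2 -0.3  3.6] top [3.  4.4]
75 325 y [-4.3 -0.3  3.7] top [3.  4.3]
90 285 y [-3.9 -0.3  3.8] top [3.  4.3]
105 257 y [-4.  -0.3  3.9] top [2.9 4.3]
120 217 y [-4.1 -0.3  3.5] top [3.  4.3]
130 163 y [-3.6 -0.3  3.6] top [2.8 4.1]
0.1379639026380905
[0.48074734 0.21034724 0.07064584]
{"jaw":[1.0, 1.0, 1.0, 1.0, 1.0, 1.0, 1.0, 1.0, 1.0, 1.0, 1.0, 1.0],"dp":[[-0.3, -0.04, 0.74], [-0.3, -0.03, 0.74], [-0.3, -0.04, 0.74], [-0.3, -0.04, 0.74], [-0.3, -0.03, 0.73], [1.15, -0.0, 0.42], [1.15, -0.0, 0.42], [1.15, -0.0, 0.42], [1.15, -0.0, 0.42], [1.15, -0.0, 0.42], [1.15, -0.0, 0.41], [1.15, -0.0, 0.42]],"turn":[[-0.0, 0.0, 0.0], [-0.001, 0.001, 0.001], [-0.0, 0.0, 0.0], [-0.001, 0.001, 0.001], [-0.0, 0.0, 0.0], [-0.0, 0.0, 0.0], [-0.0, 0.0, 0.0], [-0.0, 0.0, 0.0], [-0.0, 0.0, 0.0], [-0.0, 0.0, 0.0], [-0.0, 0.0, 0.0], [-0.0, 0.0, 0.0]]}
{"jaw":[1.0, 1.0],"dp":[[1.15, -0.0, 0.41], [1.14, -0.0, 0.42]],"turn":[[-0.0, 0.0, 0.0], [-0.0, 0.0, 0.0]]}
```

Emit:
move_arm(
  jaw=[1.0,1.0,1.0,1.0,1.0,1.0,1.0,1.0,1.0,1.0,1.0,1.0],
  dp=[
    [-0.3,-0.04,0.74],
    [-0.3,-0.03,0.74],
    [-0.3,-0.04,0.74],
    [-0.3,-0.04,0.74],
    [-0.3,-0.03,0.73],
    [1.15,0,0.42],
    [1.15,0,0.42],
    [1.15,0,0.42],
    [1.15,0,0.42],
    [1.15,0,0.42],
    [1.15,0,0.41],
    [1.15,0,0.42],
  ],
  turn=[
    [0,0,0],
    [-0.001,0.001,0.001],
    [0,0,0],
    [-0.001,0.001,0.001],
    [0,0,0],
    [0,0,0],
    [0,0,0],
    [0,0,0],
    [0,0,0],
    [0,0,0],
    [0,0,0],
    [0,0,0],
  ],
)

```text
time_s: 16.65
position: [0.4593, 0.202, 0.0718]
tool_rot: [[0.908, 0.254, 0.333], [0.239, -0.967, 0.087], [0.344, 0.0, -0.939]]
ft_force: [-0.2, 0.4, -1.1]
grip_width: 0.017
gripper_force: 49.5
```

Emit:
move_arm(
  jaw=[1.0,1.0,1.0,1.0,1.0],
  dp=[
    [1.15,0,0.41],
    [1.14,0,0.42],
    [0,0,0],
    [0,0,0],
    [0,0,0],
  ],
  turn=[
    [0,0,0],
    [0,0,0],
    [0,0,0],
    [0,0,0],
    [0,0,0],
  ],
)

```text
time_s: 17.07
position: [0.4808, 0.2086, 0.0712]
tool_rot: [[0.908, 0.256, 0.331], [0.24, -0.967, 0.088], [0.342, -0.0, -0.94]]
ft_force: [0.3, -0.1, -1.0]
grip_width: 0.0167
gripper_force: 49.5
```

```bash
python3 - <<'E'
from h import *
o=observe();im,d=cams.get_image('wrist');P=wpts(d,o)
f=np.array([.6097,.2449,.0885]);R=np.array(o['tool_rot']);c,s=np.cos(np.radians(20)),np.sin(np.radians(20))
ga=R@[c,0,s];h=o['position']-.019*R[:,2];print(o['time_s'],'tip',h+.14*ga,'gauge dir',ga,'err',h+.14*ga-f,np.round(o['ft_force'],2))
im2,d2=cams.get_image('scene');Q=pts('scene',d2)
cv2.imwrite('pics/s6.png',cv2.resize(im2[40:220,280:480,::-1],(660,594),interpolation=cv2.INTER_CUBIC))
k=(d2>0)&(abs(Q[...,2]-.0885)<.012)&(np.hypot(Q[...,0]-f[0],Q[...,1]-f[1])<.09)
A=Q[k];t=(A-f)@ga;print(k.sum(),'scene: tip along',np.percentile(t,[98,100]),'axis pt',np.median(A-np.outer(t,ga),0))
R1=frame(15);D=f-R1@[c,0,s]*.14+.019*R1[:,2]
plan(o['position'],R,[(D,R1,1)],1.0)
E
```

```text
17.0667 tip [0.60987619 0.24268605 0.08908341] gauge dir [9.66798811e-01 2.55538673e-01 2.16255599e-04] err [ 0.00017619 -0.00221395  0.00058341] [ 0.32 -0.07 -0.98]
118 scene: tip along [-0.00230837  0.00040091] axis pt [0.6110359  0.23984457 0.09148539]
{"jaw":[1.0],"dp":[[0.02, -0.17, 0.07]],"turn":[[0.001, -0.0, -0.003]]}
```

View pics/s6.png

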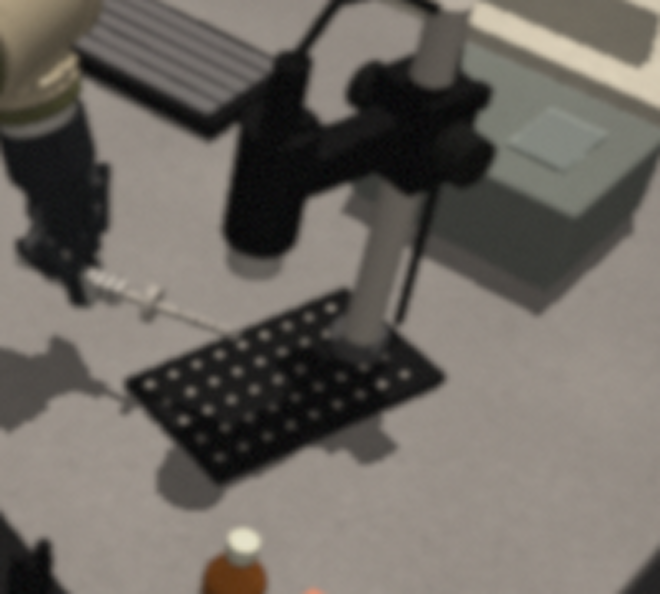

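Scene crop: the rod reaches in under the lens barrel, with the tip at about (238,335) above the plate and the barrel's lower face at (255,262). The tip is about 2.5 mm short in y and 0.6 mm high, so I'll correct that.

Emit:
move_arm(
  jaw=[1.0,1.0,1.0,1.0,1.0],
  dp=[
    [0.02,-0.22,0.07],
    [0,0,0],
    [0,0,0],
    [0,0,0],
    [0,0,0],
  ],
  turn=[
    [0.001,0,-0.003],
    [0,0,0],
    [0,0,0],
    [0,0,0],
    [0,0,0],
  ],
)

```text
time_s: 17.58
position: [0.4811, 0.2117, 0.0705]
tool_rot: [[0.907, 0.26, 0.331], [0.244, -0.966, 0.089], [0.343, -0.0, -0.939]]
ft_force: [0.5, 0.7, -1.0]
grip_width: 0.0176
gripper_force: 49.5
```

```bash
python3 - <<'E'
from h import *
o=observe()
f=np.array([.6097,.2449,.0885]);R=np.array(o['tool_rot']);c,s=np.cos(np.radians(20)),np.sin(np.radians(20))
ga=R@[c,0,s];h=o['position']-.019*R[:,2]-.0003*R[:,1];print(o['time_s'],'err',h+.14*ga-f,'dir',ga,np.round(o['ft_force'],2))
for n in('scene','top'):
    im2,d2=cams.get_image(n);Q=pts(n,d2)
    k=(d2>0)&(abs(Q[...,2]-.0885)<.012)&(np.hypot(Q[...,0]-f[0],Q[...,1]-f[1])<.09)
    A=Q[k];t=(A-f)@ga
    if k.sum()>9:print(n,k.sum(),'tip along',np.percentile(t,[98,100]),'axis pt - f',np.median(A-np.outer(t,ga),0)-f)
    for q in('gauge_tip','focus'):print([ (round(r['p'],2),np.round(np.array(r['location'])*[512,384],1)) for r in cams.mark_of(n,q)[:2]])
    cal=cams.calibration(n);F=192/np.tan(np.radians(cal['vertical_fov']/2));X=cal['view']@[*f,1];print('f pix',cal['cx']+F*X[0]/-X[2],cal['cy']-F*X[1]/-X[2])
E
```

```text
17.5833 err [ 1.88928926e-04  1.72285589e-03 -4.56070102e-05] dir [9.65673272e-01 2.59758867e-01 6.79647316e-04] [ 0.55  0.73 -1.05]
scene 124 tip along [-0.0022021   0.00025063] axis pt - f [ 0.00039948 -0.00148221  0.00281963]
[(0.77, array([349.7, 139.8])), (0.73, array([158.5, 277. ]))]
[(0.83, array([352.6, 144.7]))]
f pix 351.915069191308 141.31487807364292
top 74 tip along [-0.00943301 -0.00685036] axis pt - f [-0.00016741  0.00061921  0.00277118]
[(0.71, array([167.4, 163.4])), (0.69, array([352.7, 191.6]))]
[(0.71, array([167.5, 164. ]))]
f pix 166.03827923979057 163.22708187394093
```

```bash
python3 -c "
from rig import ticket
print(ticket.close_job())"
```

```text
the job is handed in; nothing more can be done
None
```

I pushed the gauge down the guide tube until its collar sat on the rim (about 8.5 N of push) and drew it all the way out. It is now held level with its tip within about 2 mm of the reading point under the lens. I handed the job in at about 18 s and saw no sign of anything else being touched.

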